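# Set the cutting stop and lock it with the hex key

## Robot

A 7-joint arm with a two-finger parallel gripper is mounted at the origin on a cart in front of the work surface, level with it; the furniture and walls round the work are solid. World frame = base frame: x ahead of the robot, y to its left, z up, the work surface at z = 0. Lengths are in m, angles in rad, forces in N, time in s.
With the tool pointing down it reaches from about 0.4 to 0.85 m from the base axis. Payload 10.4 kg.
Tool frame: the origin (TCP) lies between the finger pads; the fingertips stand 8 mm ahead of it and the grasp point (between the pads) lies 11 mm behind it (env.nose_length is the distance from the TCP to the fingertips, in m); z points along the fingers, x is the direction in which the jaws open and shut, and the axes are right-handed (so a half turn about z gives the same grasp; the last joint's range is limited). The gripper opens to 87 mm and grips with 3 to 60 N. Pads are 19 mm wide; open, the fingers measure 117 mm over their backs; the gripper's body (75 mm by 190 mm) begins 51 mm behind the grasp point.
Start: joints at [-1.263, 0.332, -0.065, 1.46, 0.022, 1.35, -0.088], TCP at [0.203, 0.591, 0.231] pointing down, gripper open.
Joint ranges: [-2.6, 2.6], [-0.5, 2.12], [-1.47, 1.34], [0.16, 2.42], [-1.27, 4.41], [0.06, 2.06], [-2.6, 2.6]. Speed limits (rad/s): [2.22, 2.22, 2.79, 2.79, 3.14, 3.14, 3.14].

## Interface

Orientations are given as a rotation vector (axis times angle).
In Python, from bench import sensors, eyes, env, finder gives the robot as it stands. The module is installed in compiled form; this text tells all that it offers.
- The arm moves only by the tool play_rows, never from a script. Its argument "targets" is a list of rows, each an object of numbers: "fingers": the closure, from -1 (fully open) to 1 (shut); "dx", "dy", "dz": the shift along the tool's x, y, z in units of 25 mm (1.0 is 25 mm); "ax", "ay", "az": the turn, a rotation vector about the tool's x, y, z in units of 6 degrees (1.0 is 6 degrees). A call has 1 to 10 rows; each row is the pose to reach, as a shift and turn from the pose commanded when the call began, along the tool's axes at that moment; what a row does not reach only later rows make up. A row lasts 1/10 s, in which the tool goes at most 50 mm and 8.59 degrees, less where a joint would pass 70% of its speed; a pose out of reach is approached as far as the arm can. A call with a gripper value outside its range is refused whole. The fingers move at their own pace and stop on an object; "newtons" is the grip in N (left out, the last holds). Time passes only in rows, so rows that repeat a pose let the fingers close. It gives the time, the measured TCP pose, the force and the opening at its end, in the units of the state.
- sensors.get_state(): the state, without advancing time (a new reading comes with each control period).
- eyes.snapshot(name): name is "side" or "top"; returns the picture (480x640x3 uint8, blue, green, red); there is no depth.
- eyes.camera_model(name): a dict with "mtx" (3x3 intrinsics, pixels), "T" (4x4, takes a point from camera to world coordinates). Camera axes: x right, y down, z forward; pixel columns grow to the right and rows downward; lengths in m; the calibration is good to about 2 mm. A picture is of the moment at which its call begins. camera_model takes no time and is no camera call.
- env.sign_off(): hands the job in, once; it reports no verdict.
Trained networks look in the newest picture that a camera, given by its name, has taken for a name from the list of things; names that differ only in an ending like _2 or _b are one class to them, and where a whole thing is asked for, a point or a joint stands for the part that bears it (a point fixed in the world has none). Each returns a list of dicts, best first, with "p" (0 to 1); they miss things now and then, are a little off and sometimes report something else, mostly with a low value. They report only what shows in the picture. A call takes as long as a camera call. They do not tell look-alikes from the thing itself.
- finder.search_frame(camera, name): "rect" ([centre column, centre row, width, height] in pixels, round what is visible of it).
- finder.place_of(camera, name): "position" ([column, row] in pixels: a listed point, or the origin of a listed thing).
The state is a dict: "clock": time; "q": joint angles; "joint_vel": joint speeds; "joint_efforts": joint torques, N m; "position": TCP position; "tool_rot": TCP orientation; "ft_force": force on the tool from outside, world axes, zero at the start; "moment": the same for the moment, N m; "grip_width": finger opening in m.
Only numpy, scipy, OpenCV 4.12 (cv2) and the standard library are available. Lean on these libraries where they do the work, as an engineer would, in place of code of your own. Each camera call takes 0.05 s, during which the arm holds its last target.

## Task

Slide the blue stop carriage by its black grip all the way against the red end block. Then take the orange-handled hex key from its wooden stand, feel it down into the recessed socket of the carriage's screw until it bottoms, and turn it clockwise (seen from above), regrasping as needed, until the screw comes up against its stop. Leave the key standing in the screw, with the carriage still against the red block, never let the key topple, and leave the loose parts round about where they lie.

Things in the scene. Friction and masses are not known exactly. Their poses are not given: they have to be found in the camera images.
- stop_slide (a joint): travel of the blue carriage along the rail (m): 0 at the dark end block, 0.080 hard against the red end block, which is the end of travel. It stays where it is left; about 4 N of friction. It moves along the +y axis of slide_grip.
- slide_grip (a point): centre of the black grip that stands on the blue carriage (carriage 53 x 78 mm, its top 44 mm above the bench). The grip is 14 mm along y (the sliding direction), 36 mm along x and 24 mm high: its foot on the carriage top is 12 mm below this point and its top 12 mm above. The red end block's top is 38 mm above the bench. The rail is fixed to the bench.
- lock_screw (a joint): angle of the screw (rad), growing as it is turned clockwise seen from above; it starts between 0 and 0.5 and ends at a hard stop at 2.5. About 0.12 N m of friction; it stays where it is left. Its axis is vertical.
- socket_floor (a point): centre of the floor of the screw's hex socket, 21 mm above the bench; it rides on the carriage, 41 mm from slide_grip towards the dark end. z up. The socket is 17 mm deep and 18 mm across flats, and one of its six flats faces the x axis of this point, which turns with the screw. Its rim lies 6 mm down a round counterbore of 30 mm diameter in the carriage's top.
- key_grip (a point): centre of the orange grip of the hex key, a square block with flat faces on its own x and y axes, 34 x 34 mm and 26 mm high; z up along the key. Below it is a round shank of 14 mm diameter, then the hex bit. The key weighs about 0.16 kg and is 96 mm long. Standing in its stand, the grip centre is 91 mm above the bench.
- key_tip (a point): centre of the lower end of the key, 83 mm below the grip's centre. The hex bit is 17 mm across flats and 24 mm long, its lowest 3 mm chamfered; flats face the key's own x axis (and each 60 degrees from it).
- stand_top (a point): centre of the top face of the wooden key stand, a fixed block of 56 x 56 mm, 30 mm high, with a round hole of 23 mm diameter and 22 mm depth in which the key stands upright.
- loose_bolt: a hex bolt 56 mm long lying loose on the bench; leave it alone
- wing_nut: a wing nut 40 mm wide lying loose on the bench; leave it alone
- beech_block: a small beech block 38 x 70 x 16 mm lying loose beyond the fence on the right; leave it alone
Not all that is in view belongs to the job. What is shaped like the part that bears key_grip but white or yellow is not meant.

How it is judged:
On the way, in this order (a step that is already met when the one before it is completed fails the run):
1. the carriage is slid against the red end block (value of joint stop_slide above 0.077 m), for 0.2 s.
2. the key is seated in the screw's socket (distance between key_tip and socket_floor below 0.005 m and angle between key_tip's own z axis and vertical below 0.12 rad), for 0.2 s.
3. the screw is turned up to its stop with the key seated (value of joint lock_screw above 2.38 rad and distance between key_tip and socket_floor below 0.006 m), for 0.2 s.
At the end, for the whole second after the job is handed in: the carriage is within 4 mm of the end of its travel at the red block (0.080), the screw is turned clockwise to within 0.12 rad of its stop at 2.5, and the released key stands upright (within 0.15 rad) in the socket, its tip within 6 mm of the socket floor's centre (all of step 3 and value of joint stop_slide above 0.076 m and angle between key_tip's own z axis and vertical below 0.15 rad); the robot touches nothing.
It fails at once if the key is toppled (angle between key_tip's own z axis and vertical above 0.8 rad).
It fails at once if a loose part is disturbed (distance of any of loose_bolt, wing_nut, beech_block from where it was at the start of the episode above 0.03 m).
It also fails if it takes over 58 s, if anything falls off the work surface, if the arm or the gripper's body presses on something with over 40 N, if the wrist force passes 120 N, or if a joint passes its speed limit or range.

## Working session

There is one attempt and no reset: what is moved stays moved. The work goes in short steps, Python scripts to look and compute and a tool call to move; the robot and the scene stay as the last step left them, time stands still between calls to the robot, and variables do not carry over. Pictures are saved under pics/ and viewed, and the job is handed in when it is done.

Besides the shell and the picture viewer there is one more tool, called after "Call:" in YAML: its name, and indented under it one key for each argument. play_rows: Moves the arm, as the interface text tells. Its arguments: {"type":"object","properties":{"targets":{"type":"array"},"newtons":{"type":"number"}},"required":["targets"]}

```bash
mkdir -p pics; cat > h.py <<'E'
from bench import sensors, eyes, env, finder
import numpy as np, cv2
from scipy.spatial.transform import Rotation as R
def ray(cam,px):
    m=eyes.camera_model(cam);K=np.array(m['mtx']);T=np.array(m['T'])
    d=T[:3,:3]@np.linalg.inv(K)@np.array([px[0],px[1],1.]);return T[:3,3],d
def atz(cam,px,z):
    o,d=ray(cam,px);return o+d*(z-o[2])/d[2]
def tri(p1,p2):
    o1,d1=ray('side',p1);o2,d2=ray('top',p2)
    A=np.stack([d1,-d2],1);s=np.linalg.lstsq(A,o2-o1,rcond=None)[0]
    a=o1+s[0]*d1;b=o2+s[1]*d2;return (a+b)/2,np.linalg.norm(a-b)
def proj(cam,P):
    m=eyes.camera_model(cam);K=np.array(m['mtx']);T=np.linalg.inv(np.array(m['T']))
    c=T[:3,:3]@np.array(P)+T[:3,3];u=K@c;return u[:2]/u[2]
E
python3 - <<'E'
from h import *
np.set_printoptions(precision=4,suppress=True)
for c in ('side','top'):
    im=eyes.snapshot(c);cv2.imwrite(f'pics/{c}0.png',im)
    print(c,eyes.camera_model(c))
    for n in ('slide_grip','socket_floor','key_grip','key_tip','stand_top','loose_bolt','wing_nut','beech_block'):
        print(n,[(np.round(r['position']),round(r['p'],2)) for r in finder.place_of(c,n)[:4]])
print(sensors.get_state())
E
```

```text
side {'mtx': array([[450.5261,   0.    , 317.0572],
       [  0.    , 450.5261, 243.5893],
       [  0.    ,   0.    ,   1.    ]]), 'T': array([[-0.9997,  0.0106, -0.0238,  0.5774],
       [ 0.0258,  0.5149, -0.8569,  0.9144],
       [ 0.0032, -0.8572, -0.515 ,  0.7321],
       [ 0.    ,  0.    ,  0.    ,  1.    ]])}
slide_grip [(array([348., 273.]), 0.63)]
socket_floor []
key_grip [(array([289., 332.]), 0.71), (array([335., 337.]), 0.61)]
key_tip [(array([334., 370.]), 0.94), (array([289., 357.]), 0.81), (array([351., 334.]), 0.8)]
stand_top [(array([287., 351.]), 0.79)]
loose_bolt [(array([381., 368.]), 0.47)]
wing_nut [(array([237., 370.]), 0.46)]
beech_block [(array([324., 220.]), 0.49)]
top {'mtx': array([[569.7616,   0.    , 328.6045],
       [  0.    , 569.7616, 227.9338],
       [  0.    ,   0.    ,   1.    ]]), 'T': array([[ 0.0008, -0.9947,  0.1032,  0.4141],
       [-0.9998, -0.0027, -0.0182, -0.1143],
       [ 0.0184, -0.1032, -0.9945,  1.508 ],
       [ 0.    ,  0.    ,  0.    ,  1.    ]])}
slide_grip [(array([299., 265.]), 0.61)]
socket_floor [(array([318., 267.]), 0.65
[... 157 characters left out ...]
, 0.62), (array([193., 251.]), 0.61)]
stand_top [(array([197., 208.]), 0.8)]
loose_bolt [(array([191., 282.]), 0.53)]
wing_nut [(array([193., 170.]), 0.43)]
beech_block [(array([455., 250.]), 0.76)]
{'clock': 0.9, 'q': array([-1.2627,  0.3322, -0.0647,  1.4601,  0.0216,  1.3499, -0.0885]), 'joint_vel': array([ 0.0012,  0.0005,  0.0006,  0.0003, -0.0009,  0.0007, -0.0009]), 'joint_efforts': array([  0.0002, -62.3005,   0.0245, -39.0134,  -0.0612,   0.031 ,
         0.0001]), 'position': array([0.203 , 0.5912, 0.2306]), 'tool_rot': array([-2.5567, -1.8254, -0.0002]), 'ft_force': array([ 0.2644, -0.0102,  0.4595]), 'moment': array([ 0.0254,  0.0122, -0.0255]), 'grip_width': 0.08741697624307605}
```

View pics/side0.png

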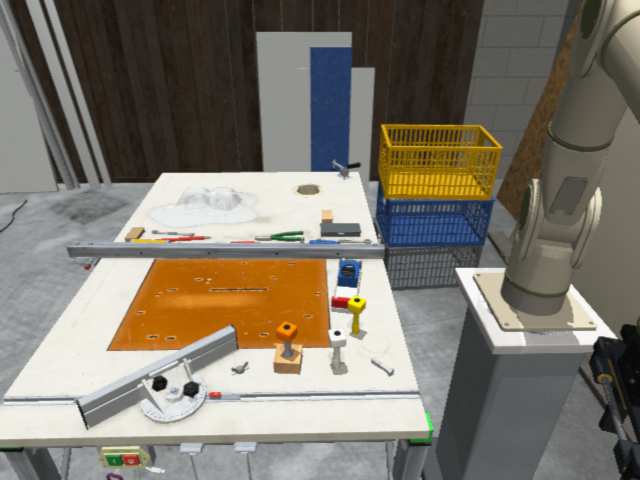

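View pics/top0.png

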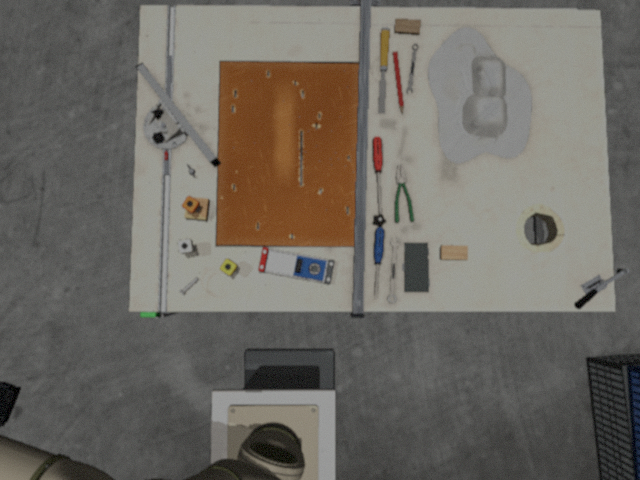

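```bash
python3 - <<'E'
import cv2
a=cv2.imread('pics/side0.png');b=cv2.imread('pics/top0.png')
cv2.imwrite('pics/s0c.png',cv2.resize(a[190:400,220:420],None,fx=2.8,fy=2.8,interpolation=cv2.INTER_CUBIC))
cv2.imwrite('pics/t0c.png',cv2.resize(b[160:300,170:350],None,fx=4,fy=4,interpolation=cv2.INTER_CUBIC))
E
```

```text
(no output)
```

View pics/s0c.png

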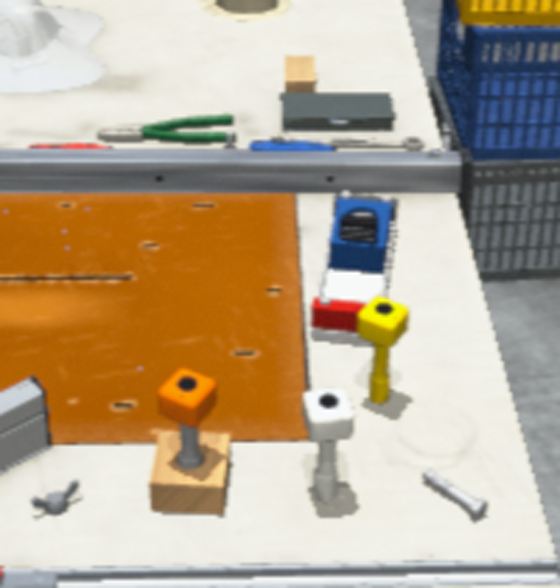

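View pics/t0c.png

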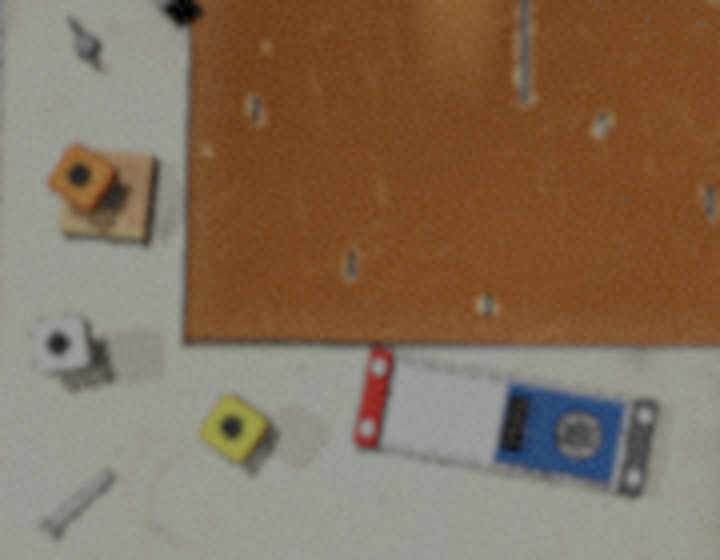

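Orange key: side (287,331), top (191,206), standing in the wooden stand. Its look-alikes are white (side 337,338 / top 186,247) and yellow (side 357,305 / top 228,267). The orange one in the wooden block is the one meant. The carriage's black grip is at top (299,265), the socket at (315,269), and the red block at (263,260).

```bash
python3 - <<'E'
from h import *
np.set_printoptions(precision=4,suppress=True)
def pt(n,z,s=0,t=0):
    a=finder.place_of('side',n);b=finder.place_of('top',n)
    for c,l in(('side',a),('top',b)):
        for r in l: print(n,c,np.round(r['position'],1),round(r['p'],2),atz(c,r['position'],z)[:2])
pt('slide_grip',.056);pt('key_grip',.091);pt('socket_floor',.021);pt('stand_top',.03);pt('loose_bolt',.005);pt('wing_nut',.005);pt('beech_block',.008)
# carriage from crop: pixels in top image; crop /4 +(170,160)
b=cv2.imread('pics/top0.png')
hsv=cv2.cvtColor(b,cv2.COLOR_BGR2HSV)
def blob(lo,hi,x0,y0,x1,y1,z,nm):
    m=cv2.inRange(hsv,lo,hi);k=np.zeros_like(m);k[y0:y1,x0:x1]=m[y0:y1,x0:x1]
    p=cv2.findNonZero(k);r=cv2.minAreaRect(p);bx=cv2.boxPoints(r)
    print(nm,len(p),r);print(np.array([atz('top',q,z)[:2] for q in bx]), atz('top',r[0],z)[:2])
blob((95,120,60),(125,255,255),285,245,340,290,.044,'blue')
blob((0,150,100),(6,255,255),255,240,272,280,.038,'red')
blob((8,170,170),(16,255,255),178,192,203,216,.104,'orange')
E
python3 - <<'E'
import cv2
b=cv2.imread('pics/top0.png');a=cv2.imread('pics/side0.png')
cv2.imwrite('pics/t0d.png',cv2.resize(b[185:225,170:225],None,fx=14,fy=14,interpolation=cv2.INTER_CUBIC))
cv2.imwrite('pics/t0e.png',cv2.resize(b[240:290,255:340],None,fx=9,fy=9,interpolation=cv2.INTER_CUBIC))
E
```

```text
slide_grip side [348.5 272.7] 0.63 [ 0.4673 -0.06  ]
slide_grip top [298.9 264.9] 0.61 [ 0.4701 -0.0655]
key_grip side [288.8 331.7] 0.71 [0.6159 0.203 ]
key_grip side [334.6 336.8] 0.61 [0.5213 0.2204]
key_grip top [191.  206.2] 0.8 [0.6148 0.2038]
key_grip top [186.8 247.4] 0.64 [0.5116 0.2115]
key_grip top [227.5 266.8] 0.57 [0.4638 0.1099]
socket_floor top [318.  266.6] 0.65 [ 0.4671 -0.114 ]
stand_top side [287.2 351.2] 0.79 [0.6213 0.1971]
stand_top top [196.9 208.2] 0.8 [0.6183 0.202 ]
loose_bolt side [381.2 367.7] 0.47 [0.4193 0.2254]
loose_bolt top [190.8 282. ] 0.53 [0.4269 0.2185]
wing_nut side [237.2 369.6] 0.46 [0.7279 0.2238]
wing_nut top [193.1 169.6] 0.43 [0.7256 0.22  ]
beech_block side [324.1 220.1] 0.49 [ 0.5158 -0.4456]
beech_block top [454.7 250. ] 0.76 [ 0.5119 -0.4758]
blue 321 ((309.7830505371094, 267.9905700683594), (27.581851959228516, 18.613142013549805), 10.619654655456543)
[[ 0.4457 -0.054 ]
 [ 0.4926 -0.0625]
 [ 0.4796 -0.1321]
 [ 0.4328 -0.1234]] [ 0.4627 -0.093 ]
red 59 ((263.2050476074219, 258.778076171875), (4.647096633911133, 23.310436248779297), 12.994616508483887)
[[0.4585 0.0392]
 [0.517  0.0265]
 [0.5143 0.0148]
 [0.4559 0.0276]] [0.4864 0.0271]Traceback (most recent call last):
  File "<stdin>", line 17, in <module>
  File "<stdin>", line 13, in blob
cv2.error: OpenCV(4.12.0) /io/opencv/modules/imgproc/src/convhull.cpp:143: error: (-215:Assertion failed) total >= 0 && (depth == CV_32F || depth == CV_32S) in function 'convexHull'
```

View pics/t0d.png

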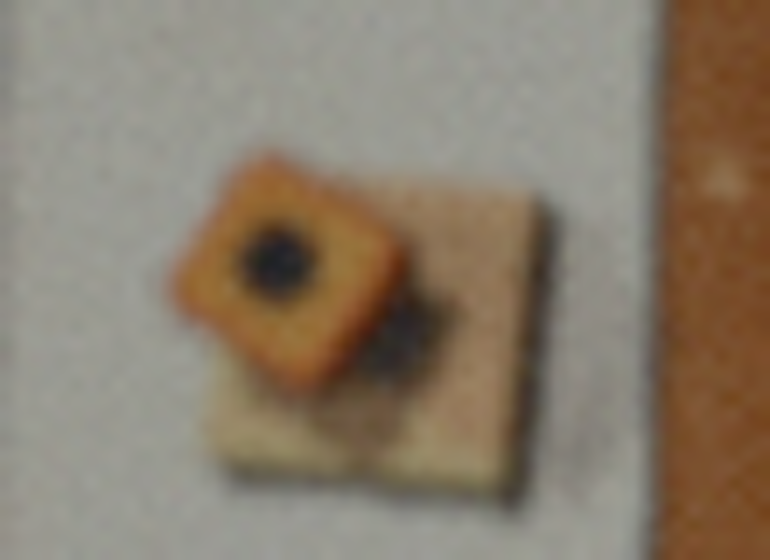

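View pics/t0e.png

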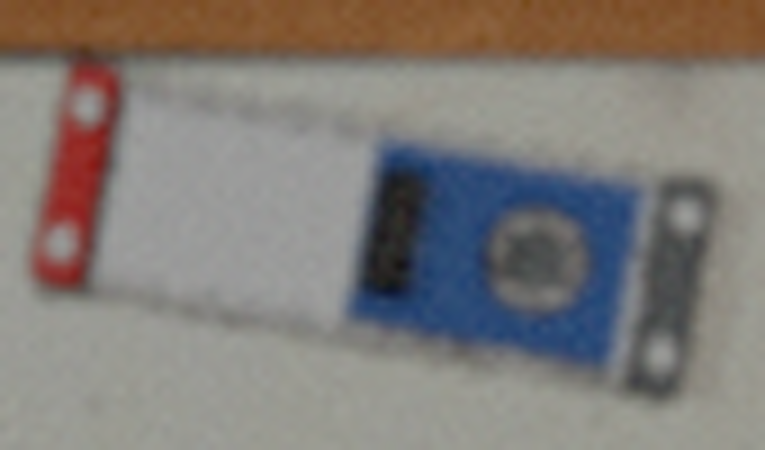

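```bash
cat >> h.py <<'E'
def goto(p,yaw):
    """rows numbers for target TCP p (m), tool x at yaw deg, tool down; from the measured pose"""
    s=sensors.get_state();R0=R.from_rotvec(s['tool_rot'])
    y=np.radians(yaw);X=np.array([np.cos(y),np.sin(y),0]);Z=np.array([0,0,-1.]);Y=np.cross(Z,X)
    R1=R.from_matrix(np.stack([X,Y,Z],1))
    d=R0.inv().apply(np.array(p)-s['position'])/.025
    a=np.degrees((R0.inv()*R1).as_rotvec())/6
    M=R0.as_matrix()
    print('d',np.round(d,3),'a',np.round(a,3),'yaw now',np.degrees(np.arctan2(M[1,0],M[0,0])).round(2),'zaxis',M[:,2].round(4))
E
python3 - <<'E'
from h import *
goto([.469,-.063,.12],-10.7)
E
```

```text
d [-21.292  18.563   4.421] a [-1.0000e-03 -0.0000e+00  1.3625e+01] yaw now 71.05 zaxis [ 0.e+00  1.e-04 -1.e+00]
```

Call:
play_rows:
  targets:
    - {"dx":-21.3,"dy":18.56,"dz":0,"az":13.6,"fingers":-1}
    - {"dx":-21.3,"dy":18.56,"dz":0,"az":13.6,"fingers":-1}
    - {"dx":-21.3,"dy":18.56,"dz":0,"az":13.6,"fingers":-1}
    - {"dx":-21.3,"dy":18.56,"dz":0,"az":13.6,"fingers":-1}
    - {"dx":-21.3,"dy":18.56,"dz":0,"az":13.6,"fingers":-1}
    - {"dx":-21.3,"dy":18.56,"dz":0,"az":13.6,"fingers":-1}
    - {"dx":-21.3,"dy":18.56,"dz":0,"az":13.6,"fingers":-1}
    - {"dx":-21.3,"dy":18.56,"dz":0,"az":13.6,"fingers":-1}
    - {"dx":-21.3,"dy":18.56,"dz":0,"az":13.6,"fingers":-1}
    - {"dx":-21.3,"dy":18.56,"dz":0,"az":13.6,"fingers":-1}
  newtons: 25

```text
validation failed for argument at $.ta...
```

```bash
python3 - <<'E'
from h import *
goto([.469,-.063,.12],-10.7)
E
```

```text
d [-21.292  18.563   4.421] a [-1.0000e-03 -0.0000e+00  1.3625e+01] yaw now 71.05 zaxis [ 0.e+00  1.e-04 -1.e+00]
```

Call:
play_rows:
  targets:
    - {"fingers":-1.0,"dx":-1.5,"dy":1.3,"dz":0.0,"ax":0.0,"ay":0.0,"az":1.4}
    - {"fingers":-1.0,"dx":-3.0,"dy":2.6,"dz":0.0,"ax":0.0,"ay":0.0,"az":2.8}
  newtons: 25

```text
clock: 1.8
position: [0.2398, 0.4984, 0.2298]
tool_rot: [2.798, 1.427, -0.001]
ft_force: [0.8, 0.4, 0.3]
grip_width: 0.0871
```

Call:
play_rows:
  targets:
    - {"fingers":-1,"dx":-22,"dy":8.6,"dz":0,"ax":0,"ay":0,"az":10.8}
    - {"fingers":-1,"dx":-22,"dy":8.6,"dz":0,"ax":0,"ay":0,"az":10.8}

```text
clock: 2.0
position: [0.2156, 0.4002, 0.2302]
tool_rot: [-2.983, -0.986, 0.0]
ft_force: [-0.1, 0.0, 1.9]
grip_width: 0.0875
```

```bash
python3 - <<'E'
from h import *
goto([.469,-.063,.12],-10.7)
E
```

```text
d [-2.909 20.919  4.407] a [-1.000e-03  1.000e-03  7.884e+00] yaw now 36.6 zaxis [-1.e-04  1.e-04 -1.e+00]
```

Call:
play_rows:
  targets:
    - {"fingers":-1,"dx":-2.9,"dy":20.9,"dz":0,"ax":0,"ay":0,"az":7.9}
    - {"fingers":-1,"dx":-2.9,"dy":20.9,"dz":0,"ax":0,"ay":0,"az":7.9}
    - {"fingers":-1,"dx":-2.9,"dy":20.9,"dz":0,"ax":0,"ay":0,"az":7.9}
    - {"fingers":-1,"dx":-2.9,"dy":20.9,"dz":0,"ax":0,"ay":0,"az":7.9}
    - {"fingers":-1,"dx":-2.9,"dy":20.9,"dz":0,"ax":0,"ay":0,"az":7.9}
    - {"fingers":-1,"dx":-2.9,"dy":20.9,"dz":0,"ax":0,"ay":0,"az":7.9}
    - {"fingers":-1,"dx":-2.9,"dy":20.9,"dz":0,"ax":0,"ay":0,"az":7.9}
    - {"fingers":-1,"dx":-2.9,"dy":20.9,"dz":0,"ax":0,"ay":0,"az":7.9}
    - {"fingers":-1,"dx":-2.9,"dy":20.9,"dz":2.0,"ax":0,"ay":0,"az":7.9}
    - {"fingers":-1,"dx":-2.9,"dy":20.9,"dz":4.4,"ax":0,"ay":0,"az":7.9}

```text
clock: 3.0
position: [0.4518, -0.0194, 0.1767]
tool_rot: [-3.126, 0.286, -0.01]
ft_force: [0.7, 1.6, -0.8]
grip_width: 0.0866
```

```bash
python3 - <<'E'
from h import *
print(sensors.get_state()['position'])
goto([.469,-.063,.12],-10.7)
goto([.469,-.063,.056],-10.7)
E
```

```text
[ 0.45176175 -0.0194067   0.17669805]
d [0.981 1.596 2.27 ] a [-0.026 -0.059  0.039] yaw now -10.47 zaxis [ 0.0066  0.0015 -1.    ]
d [0.965 1.602 4.83 ] a [-0.026 -0.059  0.039] yaw now -10.47 zaxis [ 0.0066  0.0015 -1.    ]
```

Call:
play_rows:
  targets:
    - {"fingers":-1,"dx":0,"dy":0,"dz":0,"ax":0,"ay":0,"az":0}
    - {"fingers":-1,"dx":0,"dy":0,"dz":0,"ax":0,"ay":0,"az":0}

```text
clock: 3.2
position: [0.4485, -0.0169, 0.1745]
tool_rot: [3.128, -0.286, -0.002]
ft_force: [-0.4, 0.5, 1.4]
grip_width: 0.087
```

```bash
python3 - <<'E'
from h import *
s=sensors.get_state();print(s['position'],s['q'])
goto([.469,-.063,.12],-10.7)
goto([.469,-.063,.056],-10.7)
cv2.imwrite('pics/s1.png',cv2.resize(eyes.snapshot('side')[180:400,200:460],None,fx=3,fy=3,interpolation=cv2.INTER_CUBIC))
E
```

```text
[ 0.44854052 -0.01690197  0.1744539 ] [-0.7220035  -0.05440436  0.64888569  2.00599416  0.03600391  1.18072797
 -0.26962957]
d [1.142 1.664 2.178] a [0.008 0.013 0.045] yaw now -10.43 zaxis [-1.5e-03 -5.0e-04 -1.0e+00]
d [1.145 1.661 4.738] a [0.008 0.013 0.045] yaw now -10.43 zaxis [-1.5e-03 -5.0e-04 -1.0e+00]
```

View pics/s1.png

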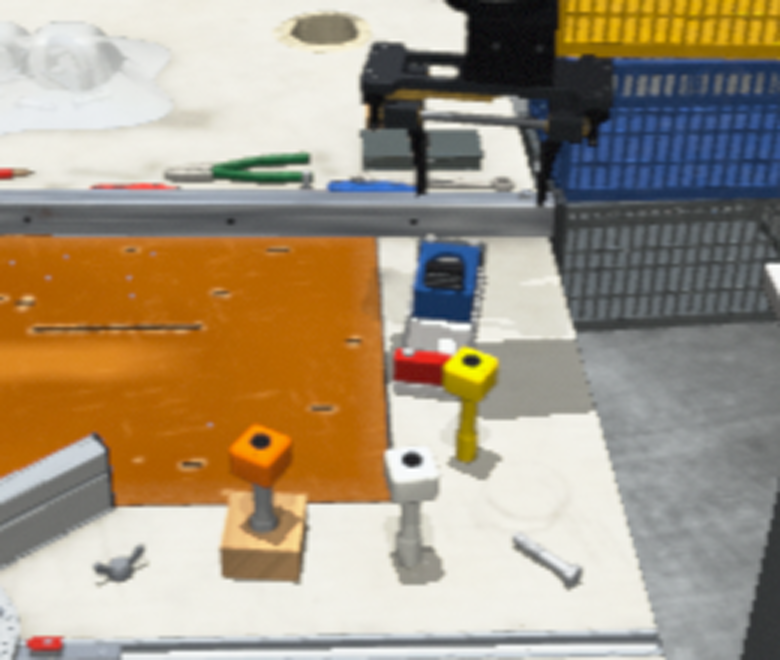

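Jaws are aligned across the rail, above the scene. Descending over the grip.

Call:
play_rows:
  targets:
    - {"fingers":-0.5,"dx":1.14,"dy":1.66,"dz":1.5,"ax":0,"ay":0,"az":0.04}
    - {"fingers":-0.3,"dx":1.14,"dy":1.66,"dz":3,"ax":0,"ay":0,"az":0.04}
    - {"fingers":-0.3,"dx":1.14,"dy":1.66,"dz":4.2,"ax":0,"ay":0,"az":0.04}
    - {"fingers":-0.3,"dx":1.14,"dy":1.66,"dz":4.72,"ax":0,"ay":0,"az":0.04}
    - {"fingers":-0.3,"dx":1.14,"dy":1.66,"dz":4.72,"ax":0,"ay":0,"az":0.04}

```text
clock: 3.75
position: [0.4691, -0.0612, 0.0564]
tool_rot: [-3.128, 0.287, 0.003]
ft_force: [0.0, -0.0, 0.5]
grip_width: 0.059
```

```bash
python3 - <<'E'
from h import *
s=sensors.get_state();print(s)
goto([.469,-.063,.056],-10.7)
cv2.imwrite('pics/s2.png',cv2.resize(eyes.snapshot('side')[200:340,270:430],None,fx=4.5,fy=4.2,interpolation=cv2.INTER_CUBIC))
E
```

```text
{'clock': 3.75, 'q': array([-0.62110022,  0.21736814,  0.71997271,  2.07128862, -0.18058635,
        0.91549588,  0.01542071]), 'joint_vel': array([-0.00669164, -0.04499814,  0.01683078, -0.03726083,  0.03112257,
        0.03216006, -0.02159341]), 'joint_efforts': array([  0.40530017, -33.01512122,   5.28929025, -30.07528424,
        -0.51927879,  -0.58479756,   0.41501191]), 'position': array([ 0.46905352, -0.0611988 ,  0.05639376]), 'tool_rot': array([-3.12828980e+00,  2.86610557e-01,  2.79748472e-03]), 'ft_force': array([ 0.04474514, -0.0272545 ,  0.48518974]), 'moment': array([-0.05031555,  0.02154904,  0.03516188]), 'grip_width': 0.05901469064921772}
d [0.011 0.071 0.016] a [-0.     0.017  0.038] yaw now -10.47 zaxis [-1.8e-03  4.0e-04 -1.0e+00]
```

View pics/s2.png

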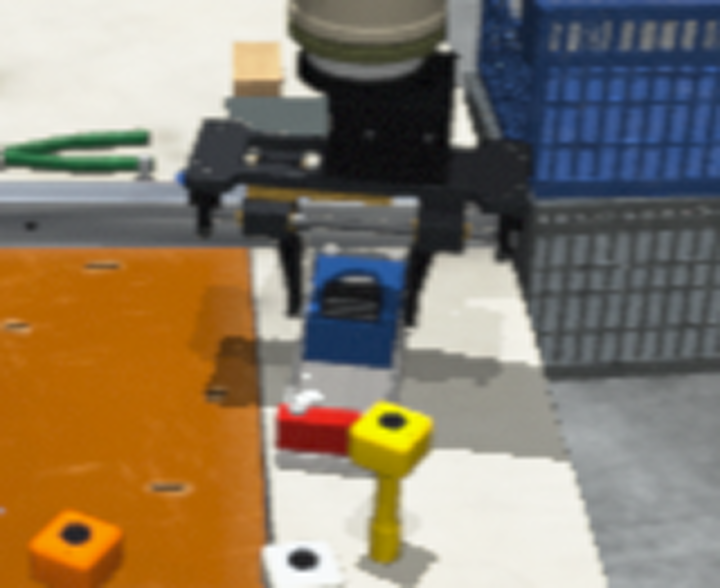

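The fingers straddle the black grip (crop 350,290). Closing.

Call:
play_rows:
  targets:
    - {"fingers":1,"dx":0,"dy":0,"dz":0,"ax":0,"ay":0,"az":0}
    - {"fingers":1,"dx":0,"dy":0,"dz":0,"ax":0,"ay":0,"az":0}
    - {"fingers":1,"dx":0,"dy":0,"dz":0,"ax":0,"ay":0,"az":0}
    - {"fingers":1,"dx":0,"dy":0,"dz":0,"ax":0,"ay":0,"az":0}
  newtons: 25

```text
clock: 4.2
position: [0.4703, -0.0623, 0.0576]
tool_rot: [-3.127, 0.289, -0.003]
ft_force: [-0.2, 0.3, 6.3]
grip_width: 0.0349
```

Call:
play_rows:
  targets:
    - {"fingers":1,"dx":0,"dy":-0.4,"dz":0,"ax":0,"ay":0,"az":0}
    - {"fingers":1,"dx":0,"dy":-0.8,"dz":0,"ax":0,"ay":0,"az":0}
    - {"fingers":1,"dx":0,"dy":-1.2,"dz":0,"ax":0,"ay":0,"az":0}
    - {"fingers":1,"dx":0,"dy":-1.6,"dz":0,"ax":0,"ay":0,"az":0}
    - {"fingers":1,"dx":0,"dy":-2.0,"dz":0,"ax":0,"ay":0,"az":0}
    - {"fingers":1,"dx":0,"dy":-2.3,"dz":0,"ax":0,"ay":0,"az":0}
    - {"fingers":1,"dx":0,"dy":-2.5,"dz":0,"ax":0,"ay":0,"az":0}

```text
clock: 4.9
position: [0.4815, -0.0013, 0.0575]
tool_rot: [3.128, -0.29, 0.001]
ft_force: [-2.4, -3.3, 9.1]
grip_width: 0.0354
```

Call:
play_rows:
  targets:
    - {"fingers":1,"dx":0,"dy":-0.15,"dz":0,"ax":0,"ay":0,"az":0}
    - {"fingers":1,"dx":0,"dy":-0.3,"dz":0,"ax":0,"ay":0,"az":0}
    - {"fingers":1,"dx":0,"dy":-0.4,"dz":0,"ax":0,"ay":0,"az":0}

```text
clock: 5.2
position: [0.4832, 0.0083, 0.0575]
tool_rot: [3.128, -0.29, 0.001]
ft_force: [-2.2, -3.9, 9.4]
grip_width: 0.0358
```

Call:
play_rows:
  targets:
    - {"fingers":1,"dx":0,"dy":-0.12,"dz":0,"ax":0,"ay":0,"az":0}
    - {"fingers":1,"dx":0,"dy":-0.25,"dz":0,"ax":0,"ay":0,"az":0}
    - {"fingers":1,"dx":0,"dy":-0.35,"dz":0,"ax":0,"ay":0,"az":0}

```text
clock: 5.5
position: [0.484, 0.0124, 0.0574]
tool_rot: [3.122, -0.294, -0.001]
ft_force: [-9.4, -26.9, 18.8]
grip_width: 0.036
```

Call:
play_rows:
  targets:
    - {"fingers":1,"dx":0,"dy":0.1,"dz":-0.05,"ax":0,"ay":0,"az":0}
    - {"fingers":1,"dx":0,"dy":0.13,"dz":-0.05,"ax":0,"ay":0,"az":0}
    - {"fingers":0,"dx":0,"dy":0.13,"dz":-0.05,"ax":0,"ay":0,"az":0}
    - {"fingers":-0.5,"dx":0,"dy":0.13,"dz":-0.05,"ax":0,"ay":0,"az":0}
    - {"fingers":-1,"dx":0,"dy":0.13,"dz":-1,"ax":0,"ay":0,"az":0}
    - {"fingers":-1,"dx":0,"dy":0.13,"dz":-3,"ax":0,"ay":0,"az":0}
    - {"fingers":-1,"dx":0,"dy":0.13,"dz":-5,"ax":0,"ay":0,"az":0}

```text
clock: 6.2
position: [0.483, 0.0141, 0.183]
tool_rot: [3.127, -0.29, -0.002]
ft_force: [2.2, 1.9, 0.6]
grip_width: 0.0675
```

```bash
python3 - <<'E'
from h import *
np.set_printoptions(precision=4,suppress=True)
s=sensors.get_state();print(s['position'],s['q'])
a=eyes.snapshot('side');cv2.imwrite('pics/s3f.png',a)
cv2.imwrite('pics/s3.png',cv2.resize(a[230:400,260:420],None,fx=3.5,fy=3.5,interpolation=cv2.INTER_CUBIC))
for n,z in(('key_grip',.091),('slide_grip',.056),('socket_floor',.021)):
    for r in finder.place_of('side',n): print(n,r['position'],r['p'],atz('side',r['position'],z)[:2])
E
```

```text
[0.483  0.0141 0.183 ] [-0.8034  0.0375  0.7038  1.9187 -0.0253  1.1961 -0.2754]
key_grip [337.3, 339.1] 0.76 [0.5162 0.2273]
key_grip [355.5, 302.8] 0.68 [0.4673 0.1103]
key_grip [288.0, 328.9] 0.58 [0.6178 0.1943]
slide_grip [342.4, 289.7] 0.63 [0.4888 0.0138]
slide_grip [240.0, 372.2] 0.57 [0.711  0.2792]
```

View pics/s3.png

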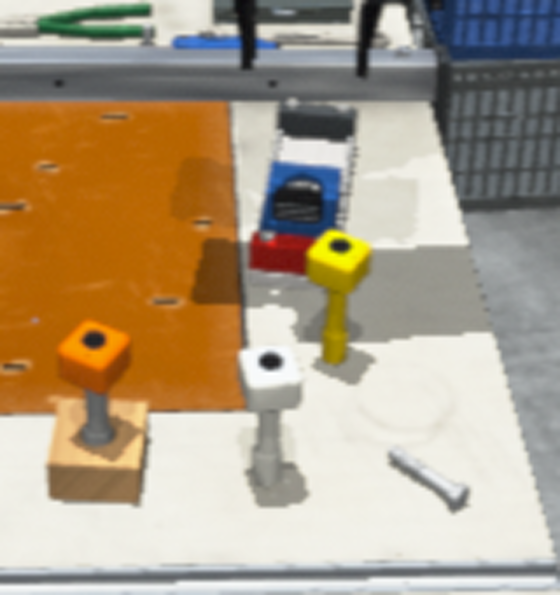

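```bash
python3 - <<'E'
from h import *
from scipy.optimize import minimize
np.set_printoptions(precision=4,suppress=True)
eyes.snapshot('top')
im={'side':cv2.imread('pics/s3f.png'),'top':eyes.snapshot('top')}
cv2.imwrite('pics/top3.png',im['top'])
cv2.imwrite('pics/top3c.png',cv2.resize(im['top'][185:300,170:345],None,fx=4,fy=4,interpolation=cv2.INTER_CUBIC))
S=8;roi={'side':(270,310,60,50),'top':(175,188,40,35)}
mask={}
for c in im:
    x,y,w,h=roi[c];crop=cv2.resize(im[c][y:y+h,x:x+w],None,fx=S,fy=S,interpolation=cv2.INTER_CUBIC)
    hs=cv2.cvtColor(crop,cv2.COLOR_BGR2HSV)
    m=cv2.inRange(hs,(5,185,90) if c=='side' else (5,150,90),(20,255,255))
    n,l,st,_=cv2.connectedComponentsWithStats(m);k=1+np.argmax(st[1:,4]);m=(l==k).astype(np.uint8)*255
    cn,_=cv2.findContours(m,cv2.RETR_EXTERNAL,cv2.CHAIN_APPROX_NONE);m[:]=0;cv2.drawContours(m,cn,-1,255,-1)
    mask[c]=m;print(c,cv2.countNonZero(m)/S**2)
    crop[cv2.Canny(m,50,100)>0]=(0,255,0);cv2.imwrite(f'pics/m_{c}.png',crop)
def box(v):
    x,y,yaw=v;r=R.from_euler('z',yaw,degrees=True)
    return np.array([r.apply([a*.017,b*.017,e*.013])+[x,y,.091] for a in(-1,1) for b in(-1,1) for e in(-1,1)])
def cost(v,cams=('side','top')):
    t=0
    for c in cams:
        x,y,w,h=roi[c];P=np.array([(proj(c,p)-[x,y]+.5)*S*16 for p in box(v)],np.float32).round().astype(np.int32)
        k=np.zeros_like(mask[c]);cv2.fillConvexPoly(k,cv2.convexHull(P),255,shift=4)
        t+=1-cv2.countNonZero(k&mask[c])/cv2.countNonZero(k|mask[c])
    return t
for cams in (('side','top'),('side',),('top',)):
  best=min((minimize(cost,[.616,.202,y0],args=(cams,),method='Nelder-Mead',options=dict(initial_simplex=[[.616,.202,y0],[.62,.202,y0],[.616,.206,y0],[.616,.202,y0+6]])) for y0 in(45,57,69)),key=lambda r:r.fun)
  print(cams,best.x,best.fun)
for n,z in(('slide_grip',.056),('socket_floor',.021),('key_grip',.091),('stand_top',.03)):
    for r in finder.place_of('top',n): print(n,r['position'],r['p'],atz('top',r['position'],z)[:2])
E
```

```text
side 2007.90625
top 148.109375Traceback (most recent call last):
  File "<stdin>", line 29, in <module>
  File "<stdin>", line 29, in <genexpr>
    res = _minimize_neldermead(fun, x0, args, callback, bounds=bounds,
                               **options)
    fxr = func(xr)
    fx = function(np.copy(x), *(wrapper_args + args))
  File "<stdin>", line 24, in cost
  File "h.py", line 14, in proj
    m=eyes.camera_model(cam);K=np.array(m['mtx']);T=np.linalg.inv(np.array(m['T']))
ValueError: time passes only in moves, steps and waits
```

View pics/m_top.png

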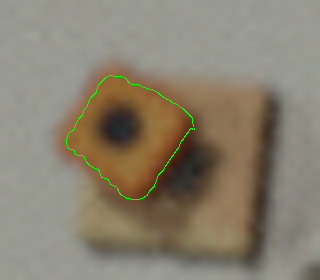

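View pics/m_side.png

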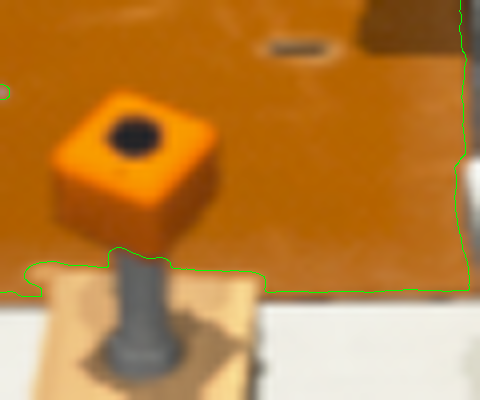

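View pics/top3c.png

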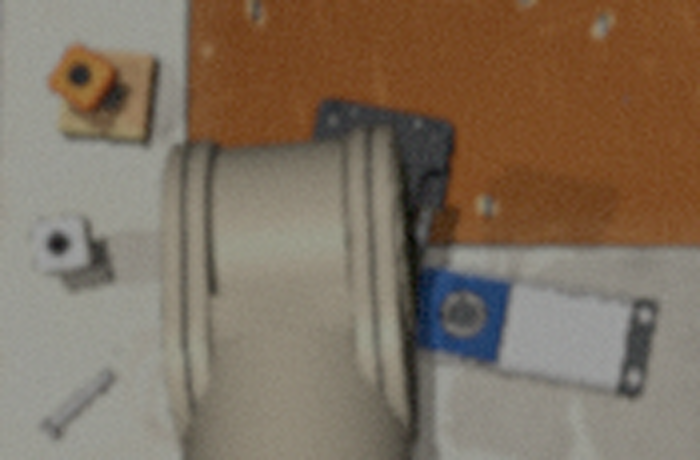

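```bash
python3 - <<'E'
from h import *
np.set_printoptions(precision=4,suppress=True)
def rep(c,pts,o,s,z):
    P=np.array([atz(c,(np.array(p)+.5)/s-.5+np.array(o),z)[:2] for p in pts]);return P
def sq(P):
    print(P,'ctr',P.mean(0));
    for i in range(len(P)):
        d=P[(i+1)%len(P)]-P[i];print('  len',np.hypot(*d).round(4),'ang mod90',np.degrees(np.arctan2(d[1],d[0]))%90)
sq(rep('side',[(52,155),(125,92),(215,138),(150,206)],(270,310),8,.104))
print(rep('side',[(134,136)],(270,310),8,.104), rep('top',[(120,124)],(175,188),8,.104))
sq(rep('top',[(62,143),(110,74),(192,120)],(175,188),8,.104))
print('socket',rep('top',[(463,313)],(170,185),4,.041))
# counterbore: dark ring fit
im=cv2.imread('pics/top3.png')
cv2.imwrite('pics/t3s.png',cv2.resize(im[250:280,270:302],None,fx=18,fy=18,interpolation=cv2.INTER_CUBIC))
E
```

```text
[[0.6415 0.2085]
 [0.6236 0.1844]
 [0.5997 0.2029]
 [0.6158 0.2281]] ctr [0.6201 0.206 ]
  len 0.03 ang mod90 53.340808303827345
  len 0.0302 ang mod90 52.25318278483911
  len 0.0299 ang mod90 57.42981730075075
  len 0.0323 ang mod90 52.706630407387756
[[0.6207 0.2017]] [[0.6208 0.2046]]
[[0.6148 0.2223]
 [0.6365 0.2081]
 [0.6222 0.1824]] ctr [0.6245 0.2043]
  len 0.0259 ang mod90 56.68389212425368
  len 0.0294 ang mod90 60.85475680557718
  len 0.0406 ang mod90 10.412181844157658
socket [[ 0.4758 -0.0302]]
```

View pics/t3s.png

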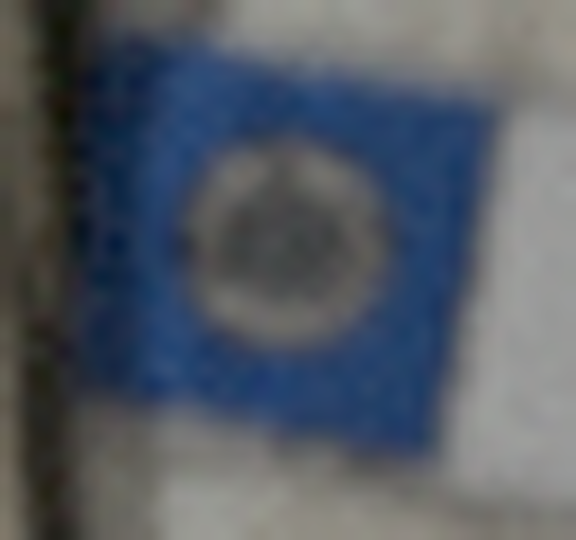

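```bash
python3 - <<'E'
from h import *
goto([.620,.203,.16],55)
E
```

```text
d [ 4.    -8.42   0.828] a [-5.0000e-03  1.4000e-02 -1.0926e+01] yaw now -10.55 zaxis [-0.0014 -0.     -1.    ]
```

Call:
play_rows:
  targets:
    - {"fingers":-1,"dx":4.0,"dy":-8.4,"dz":0,"ax":0,"ay":0,"az":-10.9}
    - {"fingers":-1,"dx":4.0,"dy":-8.4,"dz":0,"ax":0,"ay":0,"az":-10.9}
    - {"fingers":-1,"dx":4.0,"dy":-8.4,"dz":0,"ax":0,"ay":0,"az":-10.9}
    - {"fingers":-1,"dx":4.0,"dy":-8.4,"dz":0,"ax":0,"ay":0,"az":-10.9}
    - {"fingers":-1,"dx":4.0,"dy":-8.4,"dz":0,"ax":0,"ay":0,"az":-10.9}
    - {"fingers":-1,"dx":4.0,"dy":-8.4,"dz":0,"ax":0,"ay":0,"az":-10.9}
    - {"fingers":-1,"dx":4.0,"dy":-8.4,"dz":0,"ax":0,"ay":0,"az":-10.9}
    - {"fingers":-1,"dx":4.0,"dy":-8.4,"dz":0,"ax":0,"ay":0,"az":-10.9}
    - {"fingers":-1,"dx":4.0,"dy":-8.4,"dz":0,"ax":0,"ay":0,"az":-10.9}
    - {"fingers":-1,"dx":4.0,"dy":-8.4,"dz":0,"ax":0,"ay":0,"az":-10.9}

```text
clock: 7.5
position: [0.6202, 0.2019, 0.1804]
tool_rot: [-2.791, -1.442, 0.003]
ft_force: [0.3, -0.9, -0.6]
grip_width: 0.0869
```

```bash
python3 - <<'E'
from h import *
goto([.620,.203,.080],55)
a=eyes.snapshot('side');print(sensors.get_state()['q'])
goto([.620,.203,.080],55)
cv2.imwrite('pics/s4.png',cv2.resize(a[200:400,200:400],None,fx=3,fy=3,interpolation=cv2.INTER_CUBIC))
E
```

```text
d [ 0.038 -0.026  4.018] a [-0.012  0.017 -0.061] yaw now 54.63 zaxis [-2.e-03 -7.e-04 -1.e+00]
[-0.72262442  0.4444011   0.45839596  1.46908104 -0.20006889  1.27615968
  0.70947594]
d [ 0.03  -0.029  4.032] a [-0.008  0.012 -0.058] yaw now 54.65 zaxis [-1.5e-03 -5.0e-04 -1.0e+00]
```

View pics/s4.png

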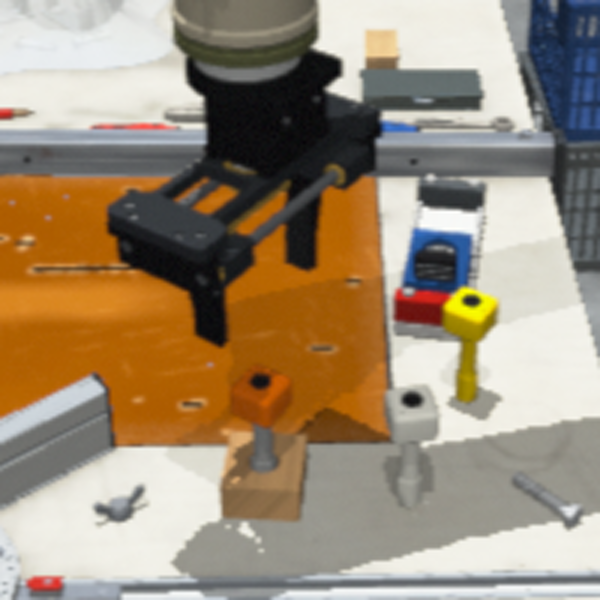

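Call:
play_rows:
  targets:
    - {"fingers":-1,"dx":0.03,"dy":-0.03,"dz":1.5,"ax":0,"ay":0,"az":0}
    - {"fingers":-1,"dx":0.03,"dy":-0.03,"dz":2.8,"ax":0,"ay":0,"az":0}
    - {"fingers":-1,"dx":0.03,"dy":-0.03,"dz":3.7,"ax":0,"ay":0,"az":0}
    - {"fingers":-1,"dx":0.03,"dy":-0.03,"dz":4.02,"ax":0,"ay":0,"az":0}
    - {"fingers":-1,"dx":0.03,"dy":-0.03,"dz":4.02,"ax":0,"ay":0,"az":0}

```text
clock: 8.05
position: [0.6199, 0.2031, 0.0803]
tool_rot: [-2.79, -1.445, 0.003]
ft_force: [0.0, 0.4, -0.1]
grip_width: 0.087
```

```bash
python3 - <<'E'
from h import *
goto([.620,.203,.080],55)
a=eyes.snapshot('side');print(sensors.get_state()['ft_force'])
cv2.imwrite('pics/s5.png',cv2.resize(a[270:400,220:360],None,fx=4.5,fy=4.5,interpolation=cv2.INTER_CUBIC))
E
```

```text
d [0.001 0.005 0.014] a [-0.009  0.017 -0.04 ] yaw now 54.76 zaxis [-1.8e-03 -9.0e-04 -1.0e+00]
[ 1.39021586 -0.49021612  0.51978307]
```

View pics/s5.png

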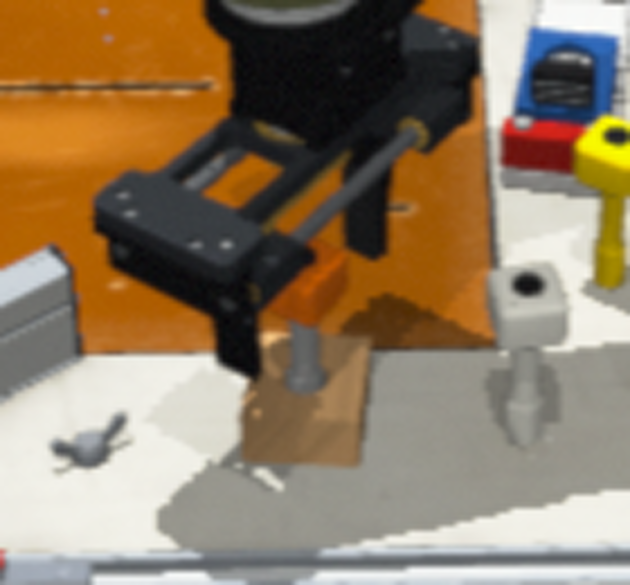

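Call:
play_rows:
  targets:
    - {"fingers":0,"dx":0,"dy":0,"dz":0,"ax":0,"ay":0,"az":0}
    - {"fingers":1,"dx":0,"dy":0,"dz":0,"ax":0,"ay":0,"az":0}
    - {"fingers":1,"dx":0,"dy":0,"dz":0,"ax":0,"ay":0,"az":0}
    - {"fingers":1,"dx":0,"dy":0,"dz":0,"ax":0,"ay":0,"az":0}
    - {"fingers":1,"dx":0,"dy":0,"dz":0,"ax":0,"ay":0,"az":0}
    - {"fingers":1,"dx":0,"dy":0,"dz":0,"ax":0,"ay":0,"az":0}
  newtons: 45

```text
clock: 8.7
position: [0.6205, 0.2032, 0.0814]
tool_rot: [-2.789, -1.446, -0.0]
ft_force: [0.2, 0.6, 0.6]
grip_width: 0.047
```

```bash
python3 - <<'E'
from h import *
a=eyes.snapshot('side');s=sensors.get_state();print(s['ft_force'],s['moment'],s['position'])
cv2.imwrite('pics/s6.png',cv2.resize(a[270:400,220:360],None,fx=4.5,fy=4.5,interpolation=cv2.INTER_CUBIC))
E
```

```text
[-0.65921797  0.22922442 -0.33078254] [-0.0209557  -0.01184539  0.00321896] [0.62054819 0.20325786 0.08134454]
```

View pics/s6.png

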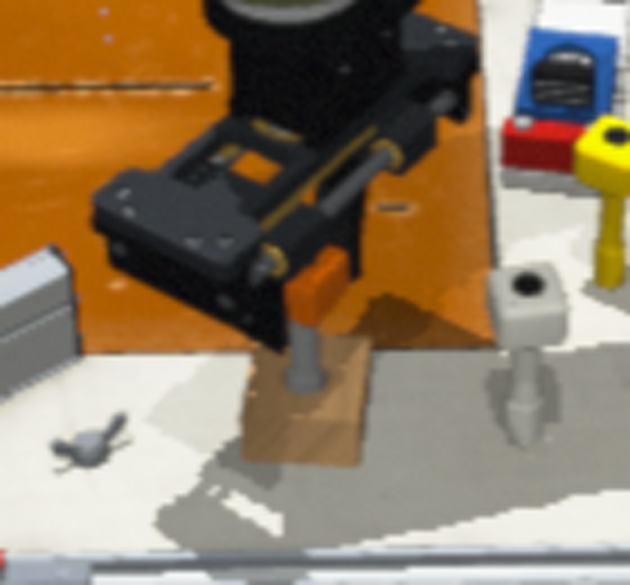

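Call:
play_rows:
  targets:
    - {"fingers":1,"dx":0,"dy":0,"dz":0,"ax":0,"ay":0,"az":0}
    - {"fingers":1,"dx":0,"dy":0,"dz":0,"ax":0,"ay":0,"az":0}

```text
clock: 8.95
position: [0.6205, 0.2033, 0.0813]
tool_rot: [-2.789, -1.446, -0.0]
ft_force: [0.3, 0.8, -0.4]
grip_width: 0.0342
```

Width is 34.2 mm, so the flat faces are held. Lifting.

Call:
play_rows:
  targets:
    - {"fingers":1,"dx":0,"dy":0,"dz":-0.5,"ax":0,"ay":0,"az":0}
    - {"fingers":1,"dx":0,"dy":0,"dz":-1.2,"ax":0,"ay":0,"az":0}
    - {"fingers":1,"dx":0,"dy":0,"dz":-2.2,"ax":0,"ay":0,"az":0}
    - {"fingers":1,"dx":0,"dy":0,"dz":-3.6,"ax":0,"ay":0,"az":0}
    - {"fingers":1,"dx":0,"dy":0,"dz":-4.8,"ax":0,"ay":0,"az":0}
    - {"fingers":1,"dx":0,"dy":0,"dz":-4.8,"ax":0,"ay":0,"az":0}

```text
clock: 9.55
position: [0.6226, 0.2035, 0.207]
tool_rot: [2.789, 1.445, 0.012]
ft_force: [1.1, -0.2, -1.5]
grip_width: 0.0338
```

```bash
python3 - <<'E'
from h import *
np.set_printoptions(precision=4,suppress=True)
a=eyes.snapshot('side');b=eyes.snapshot('top');s=sensors.get_state();print(s['ft_force'],s['position'])
cv2.imwrite('pics/s7f.png',a);cv2.imwrite('pics/t7f.png',b)
cv2.imwrite('pics/s7.png',cv2.resize(a[230:370,230:370],None,fx=4,fy=4,interpolation=cv2.INTER_CUBIC))
cv2.imwrite('pics/t7.png',cv2.resize(b[240:290,250:340],None,fx=8,fy=8,interpolation=cv2.INTER_CUBIC))
for c in('side','top'):
  for n,z in(('slide_grip',.056),('socket_floor',.021),('key_tip',s['position'][2]-.0735)):
    for r in finder.place_of(c,n): print(c,n,r['position'],r['p'],atz(c,r['position'],z)[:2])
goto([.476,-.030,.135],55)
E
```

```text
[ 0.1687 -0.3158 -2.5175] [0.6207 0.2032 0.2021]
side slide_grip [345.7, 289.9] 0.75 [0.4807 0.0148]
side key_tip [333.6, 366.2] 0.85 [0.5309 0.337 ]
side key_tip [285.8, 316.4] 0.75 [0.621  0.1986]
side key_tip [355.1, 333.1] 0.57 [0.4839 0.2516]
side key_tip [288.0, 354.2] 0.16 [0.6134 0.3055]
top slide_grip [267.4, 258.6] 0.77 [0.4859 0.0147]
top socket_floor [288.8, 263.2] 0.65 [ 0.4758 -0.038 ]
top key_tip [235.5, 270.7] 0.73 [0.4531 0.0846]
top key_tip [194.8, 248.9] 0.72 [0.5055 0.1835]
d [-10.938   0.665   2.627] a [-0.008  0.014 -0.03 ] yaw now 54.82 zaxis [-0.0015 -0.0007 -1.    ]
```

View pics/s7.png

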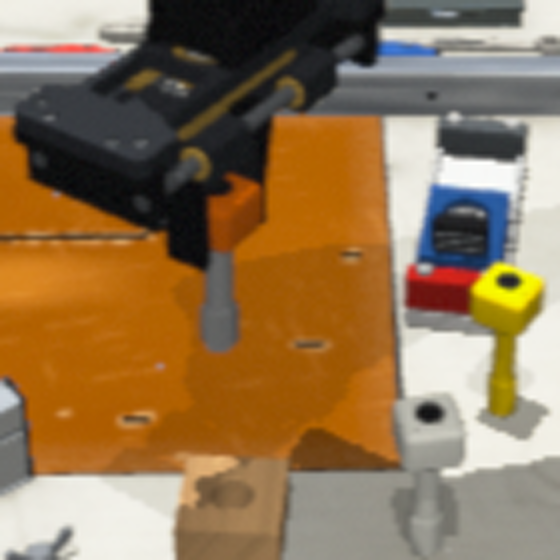

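View pics/t7.png

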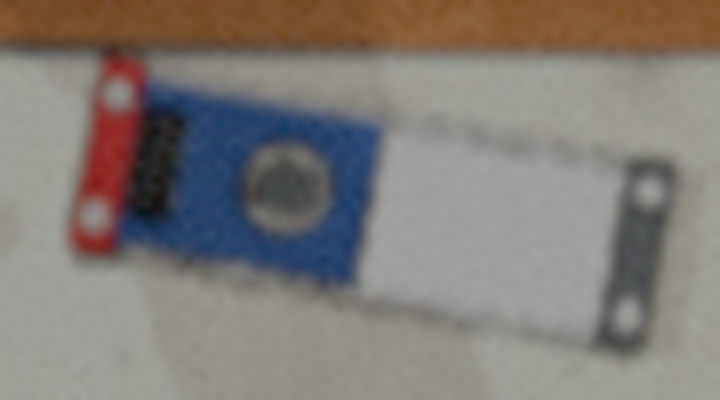

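```bash
python3 - <<'E'
from h import *
np.set_printoptions(precision=4,suppress=True)
b=cv2.imread('pics/t7f.png');S=8;x,y=250,240
cr=cv2.resize(b[240:290,250:340],None,fx=S,fy=S,interpolation=cv2.INTER_CUBIC)
hs=cv2.cvtColor(cr,cv2.COLOR_BGR2HSV)
m=(cv2.inRange(hs,(95,110,0),(130,255,255))==0).astype(np.uint8)*255
m[:,:215]=0;m[:,350:]=0;m[:120]=0;m[250:]=0
n,l,st,c=cv2.connectedComponentsWithStats(m);k=l[187,287];mm=(l==k).astype(np.uint8)
cn,_=cv2.findContours(mm,cv2.RETR_EXTERNAL,cv2.CHAIN_APPROX_NONE)
e=cv2.fitEllipse(max(cn,key=len));print(e)
p=(np.array(e[0])+.5)/S-.5+[x,y];print(p,atz('top',p,.044))
f=lambda q:(np.array(q)+.5)/S-.5+[x,y]
g=[atz('top',f(q),z)[:2] for q,z in(((158,165),.068),((118,92),.038),((95,215),.038),((650,190),.038),((627,314),.038))]
print(np.array(g)); d=(g[1]+g[2]-g[3]-g[4]);print('dir',np.degrees(np.arctan2(d[1],d[0])), 'sock from grip',g[0]-.041*d/np.hypot(*d))
mid=(g[1]+g[2])/2; print('red mid',mid)
E
```

```text
((286.5916748046875, 188.46426391601562), (97.50323486328125, 100.75670623779297), 172.50762939453125)
[285.3865 263.1205] [ 0.475  -0.0304  0.044 ]
[[ 0.4814  0.0088]
 [ 0.5063  0.0245]
 [ 0.4667  0.0314]
 [ 0.475  -0.147 ]
 [ 0.4352 -0.1397]]
dir 79.61190750249663 sock from grip [ 0.474  -0.0316]
red mid [0.4865 0.0279]
```

Call:
play_rows:
  targets:
    - {"fingers":1,"dx":-10.95,"dy":0.68,"dz":0,"ax":0,"ay":0,"az":0}
    - {"fingers":1,"dx":-10.95,"dy":0.68,"dz":0,"ax":0,"ay":0,"az":0}
    - {"fingers":1,"dx":-10.95,"dy":0.68,"dz":0,"ax":0,"ay":0,"az":0}
    - {"fingers":1,"dx":-10.95,"dy":0.68,"dz":0,"ax":0,"ay":0,"az":0}
    - {"fingers":1,"dx":-10.95,"dy":0.68,"dz":0,"ax":0,"ay":0,"az":0}
    - {"fingers":1,"dx":-10.95,"dy":0.68,"dz":0,"ax":0,"ay":0,"az":0}
    - {"fingers":1,"dx":-10.95,"dy":0.68,"dz":0,"ax":0,"ay":0,"az":0}
    - {"fingers":1,"dx":-10.95,"dy":0.68,"dz":1.2,"ax":0,"ay":0,"az":0}
    - {"fingers":1,"dx":-10.95,"dy":0.68,"dz":2.4,"ax":0,"ay":0,"az":0}
    - {"fingers":1,"dx":-10.95,"dy":0.68,"dz":2.4,"ax":0,"ay":0,"az":0}

```text
clock: 10.95
position: [0.4745, -0.0297, 0.1381]
tool_rot: [-2.787, -1.447, 0.009]
ft_force: [-0.7, -0.3, -1.0]
grip_width: 0.0339
```

```bash
python3 - <<'E'
from h import *
np.set_printoptions(precision=4,suppress=True)
a=eyes.snapshot('side');s=sensors.get_state();print(s['ft_force'],s['position'],s['q'])
cv2.imwrite('pics/s8f.png',a)
cv2.imwrite('pics/s8.png',cv2.resize(a[190:320,280:420],None,fx=5,fy=5,interpolation=cv2.INTER_CUBIC))
for r in finder.place_of('side','key_tip'): print(r['position'],r['p'],atz('side',r['position'],s['position'][2]-.0735)[:2])
goto([.4755,-.0305,.135],54.8)
E
```

```text
[-0.4296  0.6821 -1.4774] [ 0.4757 -0.0299  0.1402] [-0.5968  0.0755  0.592   1.9797 -0.046   1.1032  0.9721]
[354.6, 331.9] 0.7 [0.475  0.1798]
[346.7, 274.9] 0.67 [ 0.4745 -0.0348]
[335.5, 363.7] 0.65 [0.522  0.2713]
d [-0.047 -0.031  0.265] a [-0.004  0.009  0.007] yaw now 54.84 zaxis [-0.0009 -0.0006 -1.    ]
```

View pics/s8.png

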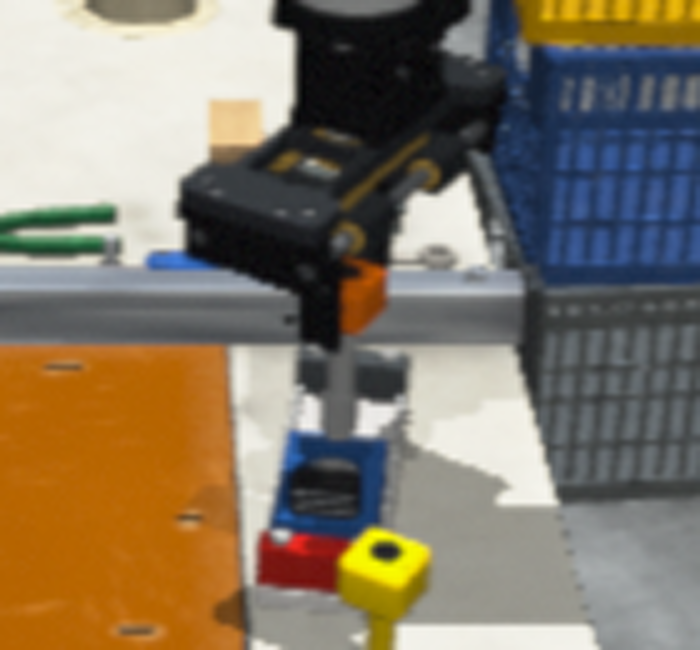

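Call:
play_rows:
  targets:
    - {"fingers":1,"dx":-0.05,"dy":-0.03,"dz":0.4,"ax":0,"ay":0,"az":0}
    - {"fingers":1,"dx":-0.05,"dy":-0.03,"dz":0.8,"ax":0,"ay":0,"az":0}
    - {"fingers":1,"dx":-0.05,"dy":-0.03,"dz":1.0,"ax":0,"ay":0,"az":0}
    - {"fingers":1,"dx":-0.05,"dy":-0.03,"dz":1.1,"ax":0,"ay":0,"az":0}
    - {"fingers":1,"dx":-0.05,"dy":-0.03,"dz":1.1,"ax":0,"ay":0,"az":0}

```text
clock: 11.55
position: [0.4752, -0.0309, 0.1135]
tool_rot: [-2.789, -1.446, 0.001]
ft_force: [0.1, 0.3, -2.4]
grip_width: 0.0338
```

Call:
play_rows:
  targets:
    - {"fingers":1,"dx":0,"dy":0,"dz":0.04,"ax":0,"ay":0,"az":0}
    - {"fingers":1,"dx":0,"dy":0,"dz":0.08,"ax":0,"ay":0,"az":0}
    - {"fingers":1,"dx":0,"dy":0,"dz":0.08,"ax":0,"ay":0,"az":0}

```text
clock: 11.85
position: [0.4754, -0.0309, 0.1118]
tool_rot: [-2.789, -1.446, -0.0]
ft_force: [0.1, -0.4, -1.2]
grip_width: 0.0342
```

Call:
play_rows:
  targets:
    - {"fingers":1,"dx":0,"dy":0,"dz":0.05,"ax":0,"ay":0,"az":0}
    - {"fingers":1,"dx":0,"dy":0,"dz":0.1,"ax":0,"ay":0,"az":0}
    - {"fingers":1,"dx":0,"dy":0,"dz":0.1,"ax":0,"ay":0,"az":0}

```text
clock: 12.15
position: [0.4752, -0.0309, 0.1091]
tool_rot: [-2.789, -1.446, 0.0]
ft_force: [-0.5, 0.2, -1.9]
grip_width: 0.0338
```

Call:
play_rows:
  targets:
    - {"fingers":1,"dx":0,"dy":0,"dz":0.05,"ax":0,"ay":0,"az":0}
    - {"fingers":1,"dx":0,"dy":0,"dz":0.1,"ax":0,"ay":0,"az":0}
    - {"fingers":1,"dx":0,"dy":0,"dz":0.1,"ax":0,"ay":0,"az":0}

```text
clock: 12.45
position: [0.4754, -0.0309, 0.1067]
tool_rot: [2.789, 1.446, 0.0]
ft_force: [1.2, -0.7, -1.3]
grip_width: 0.0336
```

Call:
play_rows:
  targets:
    - {"fingers":1,"dx":0,"dy":0,"dz":0.06,"ax":0,"ay":0,"az":0}
    - {"fingers":1,"dx":0,"dy":0,"dz":0.12,"ax":0,"ay":0,"az":0}
    - {"fingers":1,"dx":0,"dy":0,"dz":0.12,"ax":0,"ay":0,"az":0}

```text
clock: 12.75
position: [0.4754, -0.0309, 0.1036]
tool_rot: [2.789, 1.446, 0.0]
ft_force: [2.0, -0.1, -0.6]
grip_width: 0.0341
```

Call:
play_rows:
  targets:
    - {"fingers":1,"dx":0,"dy":0,"dz":0.08,"ax":0,"ay":0,"az":0}
    - {"fingers":1,"dx":0,"dy":0,"dz":0.16,"ax":0,"ay":0,"az":0}
    - {"fingers":1,"dx":0,"dy":0,"dz":0.24,"ax":0,"ay":0,"az":0}
    - {"fingers":1,"dx":0,"dy":0,"dz":0.24,"ax":0,"ay":0,"az":0}

```text
clock: 13.15
position: [0.4753, -0.0309, 0.0975]
tool_rot: [-2.789, -1.446, 0.0]
ft_force: [1.5, -0.4, -2.4]
grip_width: 0.0338
```

Call:
play_rows:
  targets:
    - {"fingers":1,"dx":0,"dy":0,"dz":0.06,"ax":0,"ay":0,"az":0}
    - {"fingers":1,"dx":0,"dy":0,"dz":0.12,"ax":0,"ay":0,"az":0}
    - {"fingers":1,"dx":0,"dy":0,"dz":0.18,"ax":0,"ay":0,"az":0}
    - {"fingers":1,"dx":0,"dy":0,"dz":0.18,"ax":0,"ay":0,"az":0}

```text
clock: 13.55
position: [0.4758, -0.0312, 0.094]
tool_rot: [2.789, 1.446, 0.001]
ft_force: [-1.9, -2.4, 8.6]
grip_width: 0.0338
```

Bottomed at TCP z=0.094, as predicted, with about 9 N. Turning clockwise.

Call:
play_rows:
  targets:
    - {"fingers":1,"dx":0,"dy":0,"dz":-0.02,"ax":0,"ay":0,"az":0.7}
    - {"fingers":1,"dx":0,"dy":0,"dz":-0.02,"ax":0,"ay":0,"az":1.4}
    - {"fingers":1,"dx":0,"dy":0,"dz":-0.02,"ax":0,"ay":0,"az":2.1}
    - {"fingers":1,"dx":0,"dy":0,"dz":-0.02,"ax":0,"ay":0,"az":2.8}
    - {"fingers":1,"dx":0,"dy":0,"dz":-0.02,"ax":0,"ay":0,"az":3.5}
    - {"fingers":1,"dx":0,"dy":0,"dz":-0.02,"ax":0,"ay":0,"az":4.2}
    - {"fingers":1,"dx":0,"dy":0,"dz":-0.02,"ax":0,"ay":0,"az":5.0}
  newtons: 55

```text
clock: 14.25
position: [0.4754, -0.0309, 0.0941]
tool_rot: [-3.069, -0.671, -0.0]
ft_force: [-1.7, -0.4, 4.4]
grip_width: 0.0336
```

```bash
python3 - <<'E'
from h import *
np.set_printoptions(precision=4,suppress=True)
s=sensors.get_state();print(s['ft_force'],s['moment'],s['position'],s['q'])
goto([.4755,-.0305,.094],54.8)
E
```

```text
[-1.66   -0.3515  4.4155] [-0.2797  0.3129  0.1929] [ 0.4754 -0.0309  0.0941] [-0.6269  0.1448  0.6427  2.0313 -0.1034  0.9965  0.4974]
d [ 0.009 -0.014  0.003] a [-0.001 -0.002 -5.024] yaw now 24.66 zaxis [ 0.0001  0.0002 -1.    ]
```

Call:
play_rows:
  targets:
    - {"fingers":1,"dx":0,"dy":0,"dz":0,"ax":0,"ay":0,"az":0.8}
    - {"fingers":1,"dx":0,"dy":0,"dz":0,"ax":0,"ay":0,"az":1.6}
    - {"fingers":1,"dx":0,"dy":0,"dz":0,"ax":0,"ay":0,"az":2.4}
    - {"fingers":1,"dx":0,"dy":0,"dz":0,"ax":0,"ay":0,"az":3.2}
    - {"fingers":1,"dx":0,"dy":0,"dz":0,"ax":0,"ay":0,"az":4.0}
    - {"fingers":1,"dx":0,"dy":0,"dz":0,"ax":0,"ay":0,"az":4.8}
    - {"fingers":1,"dx":0,"dy":0,"dz":0,"ax":0,"ay":0,"az":5.6}
    - {"fingers":1,"dx":0,"dy":0,"dz":0,"ax":0,"ay":0,"az":6.4}
    - {"fingers":1,"dx":0,"dy":0,"dz":0,"ax":0,"ay":0,"az":7.2}
    - {"fingers":1,"dx":0,"dy":0,"dz":0,"ax":0,"ay":0,"az":8.0}

```text
clock: 15.25
position: [0.4752, -0.0304, 0.0941]
tool_rot: [-3.076, 0.636, 0.001]
ft_force: [-1.8, 1.1, 5.4]
grip_width: 0.0338
```

```bash
python3 - <<'E'
from h import *
np.set_printoptions(precision=4,suppress=True)
a=eyes.snapshot('side')
s=sensors.get_state();print(s['ft_force'],s['moment'],s['position'],s['q'])
goto([.4755,-.0305,.094],54.8)
cv2.imwrite('pics/s9.png',cv2.resize(a[190:320,280:420],None,fx=5,fy=5,interpolation=cv2.INTER_CUBIC))
E
```

```text
[-1.9437  1.2581  5.3945] [0.2064 0.6663 0.0716] [ 0.4752 -0.0303  0.094 ] [-0.7067  0.152   0.7306  2.0345 -0.1218  0.9974 -0.3285]
d [0.012 0.002 0.002] a [ -0.011   0.002 -13.077] yaw now -23.66 zaxis [-0.0005  0.001  -1.    ]
```

View pics/s9.png

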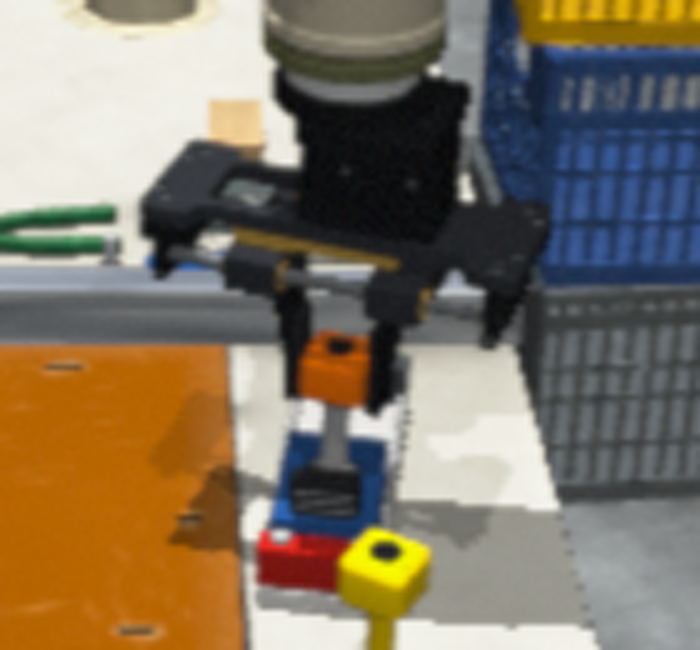

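Call:
play_rows:
  targets:
    - {"fingers":1,"dx":0,"dy":0,"dz":0,"ax":0,"ay":0,"az":0.8}
    - {"fingers":1,"dx":0,"dy":0,"dz":0,"ax":0,"ay":0,"az":1.6}
    - {"fingers":1,"dx":0,"dy":0,"dz":0,"ax":0,"ay":0,"az":2.4}
    - {"fingers":1,"dx":0,"dy":0,"dz":0,"ax":0,"ay":0,"az":3.2}
    - {"fingers":1,"dx":0,"dy":0,"dz":0,"ax":0,"ay":0,"az":4.0}
    - {"fingers":1,"dx":0,"dy":0,"dz":0,"ax":0,"ay":0,"az":4.8}

```text
clock: 15.9
position: [0.4753, -0.03, 0.0941]
tool_rot: [-2.821, 1.38, 0.001]
ft_force: [-1.2, 2.5, 5.0]
grip_width: 0.0338
```

```bash
python3 - <<'E'
from h import *
np.set_printoptions(precision=4,suppress=True)
s=sensors.get_state();print(s['ft_force'],s['moment'],s['joint_efforts'],s['position'],s['q'])
goto([.4755,-.0305,.094],54.8)
E
```

```text
[-1.2357  2.48    4.9892] [0.6152 0.5498 0.1996] [  1.9847 -29.8287   4.9525 -32.3003   0.7119  -0.7509   1.569 ] [ 0.4753 -0.03    0.0941] [-0.7584  0.1582  0.7882  2.0363 -0.1351  0.9977 -0.8128]
d [0.02  0.008 0.003] a [ -0.016   0.002 -17.823] yaw now -52.14 zaxis [-0.0002  0.0015 -1.    ]
```

Call:
play_rows:
  targets:
    - {"fingers":1,"dx":0,"dy":0,"dz":0,"ax":0,"ay":0,"az":0.6}
    - {"fingers":1,"dx":0,"dy":0,"dz":0,"ax":0,"ay":0,"az":1.2}
    - {"fingers":1,"dx":0,"dy":0,"dz":0,"ax":0,"ay":0,"az":1.8}
    - {"fingers":1,"dx":0,"dy":0,"dz":0,"ax":0,"ay":0,"az":2.4}

```text
clock: 16.3
position: [0.4755, -0.0298, 0.0941]
tool_rot: [-2.626, 1.721, 0.001]
ft_force: [0.0, 2.7, 3.0]
grip_width: 0.0334
```

```bash
cat > st.py <<'E'
from h import *
np.set_printoptions(precision=3,suppress=True)
s=sensors.get_state();print(s['clock'],s['ft_force'],s['moment'],'e7',s['joint_efforts'][6],s['position'],'q7',s['q'][6])
goto([.4755,-.0305,.094],54.8)
E
python3 st.py
```

```text
16.3 [0.033 2.735 3.002] [0.796 0.42  0.175] e7 1.142827793955803 [ 0.475 -0.03   0.094] q7 -1.0557096477418857
d [0.025 0.009 0.003] a [ -0.018   0.002 -20.213] yaw now -66.48 zaxis [ 0.     0.002 -1.   ]
```

Call:
play_rows:
  targets:
    - {"fingers":1,"dx":0,"dy":0,"dz":0.02,"ax":0,"ay":0,"az":0.5}
    - {"fingers":1,"dx":0,"dy":0,"dz":0.02,"ax":0,"ay":0,"az":1.0}
    - {"fingers":1,"dx":0,"dy":0,"dz":0.02,"ax":0,"ay":0,"az":1.5}
    - {"fingers":1,"dx":0,"dy":0,"dz":0.02,"ax":0,"ay":0,"az":2.0}

```text
clock: 16.7
position: [0.4759, -0.0297, 0.094]
tool_rot: [-2.432, 1.985, 0.001]
ft_force: [-1.3, 3.3, 8.5]
grip_width: 0.0335
```

```bash
python3 st.py
```

```text
16.7 [-1.282  3.251  8.501] [0.786 0.537 0.44 ] e7 0.6276427209377289 [ 0.476 -0.03   0.094] q7 -1.256795269345074
d [ 0.027  0.021 -0.   ] a [ -0.024  -0.005 -22.206] yaw now -78.44 zaxis [ 0.001  0.002 -1.   ]
```

Call:
play_rows:
  targets:
    - {"fingers":1,"dx":0,"dy":0,"dz":0,"ax":0,"ay":0,"az":0.4}
    - {"fingers":1,"dx":0,"dy":0,"dz":0,"ax":0,"ay":0,"az":0.8}
    - {"fingers":1,"dx":0,"dy":0,"dz":0,"ax":0,"ay":0,"az":0.8}

```text
clock: 17.0
position: [0.476, -0.0297, 0.094]
tool_rot: [-2.349, 2.084, 0.0]
ft_force: [-1.4, 3.0, 8.1]
grip_width: 0.034
```

```bash
python3 st.py
```

```text
17.0 [-1.397  2.985  8.065] [0.752 0.528 0.632] e7 -1.297810636460781 [ 0.476 -0.03   0.094] q7 -1.3365404980145987
d [0.029 0.024 0.   ] a [ -0.021  -0.007 -22.991] yaw now -83.15 zaxis [ 0.001  0.002 -1.   ]
```

Call:
play_rows:
  targets:
    - {"fingers":1,"dx":0,"dy":0,"dz":0,"ax":0,"ay":0,"az":0.4}
    - {"fingers":1,"dx":0,"dy":0,"dz":0,"ax":0,"ay":0,"az":0.8}
    - {"fingers":1,"dx":0,"dy":0,"dz":0,"ax":0,"ay":0,"az":0.8}

```text
clock: 17.3
position: [0.4761, -0.0297, 0.094]
tool_rot: [-2.26, 2.18, 0.0]
ft_force: [-0.8, 3.8, 8.9]
grip_width: 0.0339
```

```bash
python3 st.py;  python3 - <<'E'
from h import *
a=eyes.snapshot('side');cv2.imwrite('pics/s10f.png',a)
b=eyes.snapshot('top');cv2.imwrite('pics/t10.png',cv2.resize(b[230:290,240:340],None,fx=7,fy=7,interpolation=cv2.INTER_CUBIC))
cv2.imwrite('pics/s10.png',cv2.resize(a[240:310,310:390],None,fx=8,fy=8,interpolation=cv2.INTER_CUBIC))
E
```

```text
17.3 [-0.818  3.816  8.916] [0.77  0.463 0.848] e7 -1.520383246243 [ 0.476 -0.03   0.094] q7 -1.416980512490127
d [ 0.031  0.024 -0.   ] a [ -0.021  -0.008 -23.788] yaw now -87.93 zaxis [ 0.001  0.001 -1.   ]
```

View pics/s10.png

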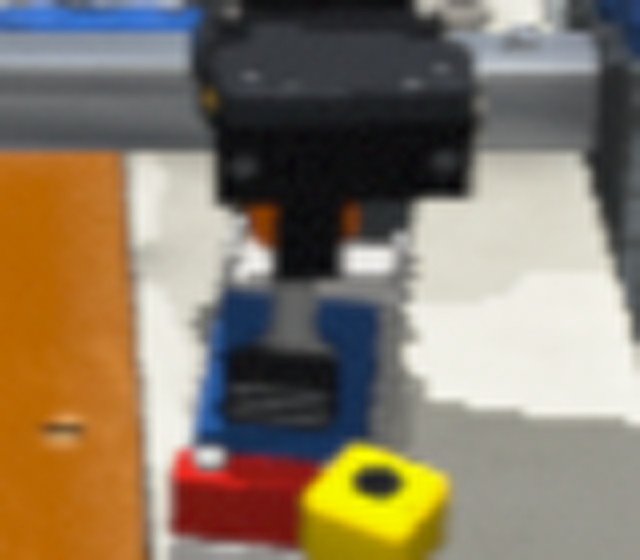

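Call:
play_rows:
  targets:
    - {"fingers":1,"dx":0,"dy":0,"dz":-0.02,"ax":0,"ay":0,"az":-0.8}
    - {"fingers":1,"dx":0,"dy":0,"dz":-0.03,"ax":0,"ay":0,"az":-1.6}
    - {"fingers":1,"dx":0,"dy":0,"dz":-0.03,"ax":0,"ay":0,"az":-1.6}

```text
clock: 17.7
position: [0.4754, -0.0298, 0.0941]
tool_rot: [-2.436, 1.982, 0.001]
ft_force: [0.6, 4.6, 0.6]
grip_width: 0.0336
```

```bash
python3 st.py
```

```text
17.7 [0.601 4.56  0.561] [1.127 0.03  0.106] e7 1.3887295871973038 [ 0.475 -0.03   0.094] q7 -1.2550470102559712
d [0.028 0.004 0.004] a [ -0.019   0.002 -22.177] yaw now -78.26 zaxis [ 0.     0.002 -1.   ]
```

Call:
play_rows:
  targets:
    - {"fingers":1,"dx":-0.03,"dy":0,"dz":0,"ax":0,"ay":0,"az":0}
    - {"fingers":0.2,"dx":-0.03,"dy":0,"dz":0,"ax":0,"ay":0,"az":0}
    - {"fingers":-0.3,"dx":-0.03,"dy":0,"dz":0,"ax":0,"ay":0,"az":0}
    - {"fingers":-0.5,"dx":-0.03,"dy":0,"dz":0,"ax":0,"ay":0,"az":0}
    - {"fingers":-0.5,"dx":-0.03,"dy":0,"dz":0,"ax":0,"ay":0,"az":0}
    - {"fingers":-0.5,"dx":-0.03,"dy":0,"dz":0,"ax":0,"ay":0,"az":0}

```text
clock: 18.3
position: [0.4751, -0.0304, 0.0939]
tool_rot: [2.434, -1.986, -0.0]
ft_force: [0.1, 0.3, -0.1]
grip_width: 0.0588
```

```bash
python3 st.py; python3 - <<'E'
from h import *
a=eyes.snapshot('side');cv2.imwrite('pics/s11.png',cv2.resize(a[230:310,300:390],None,fx=7,fy=7,interpolation=cv2.INTER_CUBIC))
E
```

```text
18.3 [ 0.119  0.257 -0.087] [ 0.004  0.162 -0.019] e7 -0.007094732718542218 [ 0.475 -0.03   0.094] q7 -1.258720118758079
d [ 0.007 -0.017 -0.003] a [  0.003   0.003 -22.202] yaw now -78.41 zaxis [-0. -0. -1.]
```

View pics/s11.png

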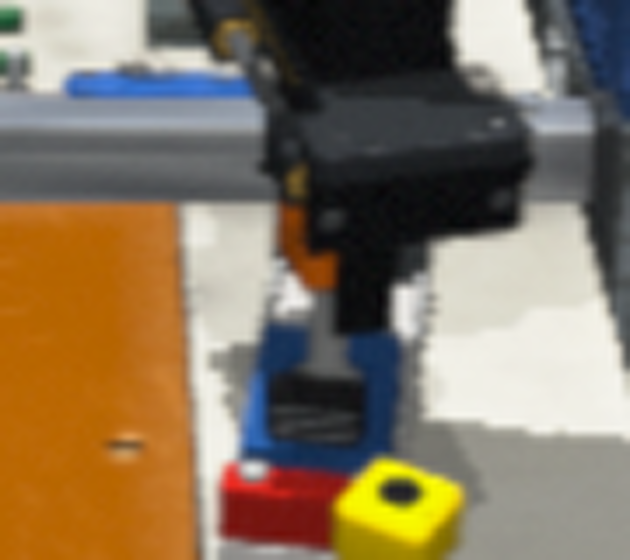

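Call:
play_rows:
  targets:
    - {"fingers":-1,"dx":0,"dy":0,"dz":0,"ax":0,"ay":0,"az":0}
    - {"fingers":-1,"dx":0,"dy":0,"dz":-0.4,"ax":0,"ay":0,"az":0}
    - {"fingers":-1,"dx":0,"dy":0,"dz":-1.2,"ax":0,"ay":0,"az":0}
    - {"fingers":-1,"dx":0,"dy":0,"dz":-2.6,"ax":0,"ay":0,"az":0}
    - {"fingers":-1,"dx":0,"dy":0,"dz":-3.8,"ax":0,"ay":0,"az":0}
    - {"fingers":-1,"dx":0,"dy":0,"dz":-3.8,"ax":0,"ay":0,"az":0}

```text
clock: 18.95
position: [0.4773, -0.0304, 0.1932]
tool_rot: [-2.43, 1.982, -0.005]
ft_force: [1.1, -0.3, -0.5]
grip_width: 0.087
```

```bash
python3 st.py; python3 - <<'E'
from h import *
a=eyes.snapshot('side');cv2.imwrite('pics/s12.png',cv2.resize(a[230:310,300:390],None,fx=8,fy=8,interpolation=cv2.INTER_CUBIC))
E
```

```text
18.95 [ 1.144 -0.343 -0.478] [-0.093  0.181  0.022] e7 -0.5209461785852909 [ 0.477 -0.03   0.193] q7 -1.386480506985856
d [-0.006  0.099  3.967] a [ -0.041  -0.068 -22.203] yaw now -78.42 zaxis [ 0.006  0.002 -1.   ]
```

View pics/s12.png

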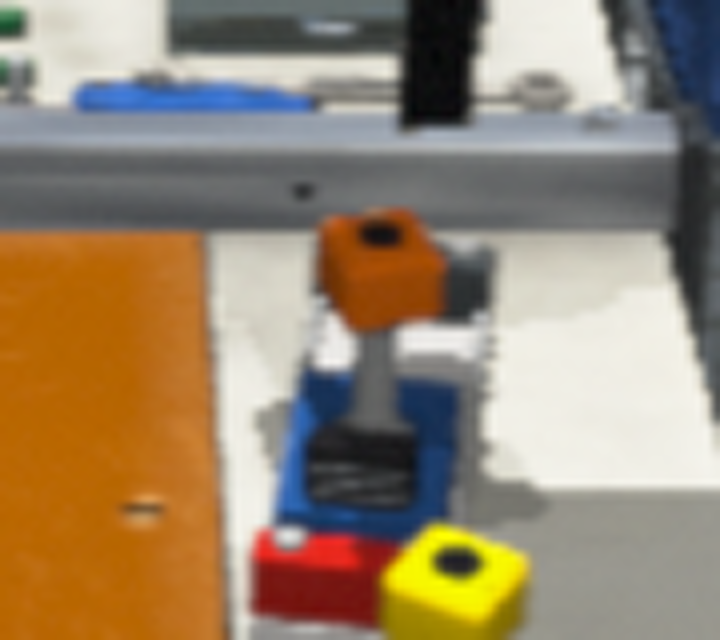

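```bash
python3 - <<'E'
from h import *
np.set_printoptions(precision=4,suppress=True)
P=np.array([atz('side',(np.array(p)+.5)/8-.5+[300,230],.117)[:2] for p in [(322,220),(405,210),(445,262),(350,278)]])
print(P,P.mean(0))
for i in range(4):
    d=P[(i+1)%4]-P[i];print(np.hypot(*d),np.degrees(np.arctan2(d[1],d[0]))%90)
E
```

```text
[[ 0.4932 -0.0417]
 [ 0.4665 -0.047 ]
 [ 0.4567 -0.0169]
 [ 0.4869 -0.0085]] [ 0.4758 -0.0285]
0.027256776918244192 11.232573280305388
0.0316992859935409 17.900200302753376
0.031265690735108105 15.42359843948054
0.03377073022034454 10.817379888877952
```

```bash
python3 - <<'E'
from h import *
goto([.60,.2,.24],-78.4)
E
```

```text
d [-8.023 -6.703 -1.916] a [-0.04   0.01   0.002] yaw now -78.39 zaxis [ 0.0039  0.0018 -1.    ]
```

Call:
play_rows:
  targets:
    - {"fingers":-1,"dx":0,"dy":0,"dz":-1.9,"ax":0,"ay":0,"az":0}
    - {"fingers":-1,"dx":-8,"dy":-6.7,"dz":-1.9,"ax":0,"ay":0,"az":0}
    - {"fingers":-1,"dx":-8,"dy":-6.7,"dz":-1.9,"ax":0,"ay":0,"az":0}
    - {"fingers":-1,"dx":-8,"dy":-6.7,"dz":-1.9,"ax":0,"ay":0,"az":0}
    - {"fingers":-1,"dx":-8,"dy":-6.7,"dz":-1.9,"ax":0,"ay":0,"az":0}
    - {"fingers":-1,"dx":-8,"dy":-6.7,"dz":-1.9,"ax":0,"ay":0,"az":0}
    - {"fingers":-1,"dx":-8,"dy":-6.7,"dz":-1.9,"ax":0,"ay":0,"az":0}
    - {"fingers":-1,"dx":-8,"dy":-6.7,"dz":-1.9,"ax":0,"ay":0,"az":0}

```text
clock: 19.8
position: [0.5988, 0.2013, 0.2347]
tool_rot: [2.435, -1.98, -0.0]
ft_force: [0.7, -1.1, 0.1]
grip_width: 0.0867
```

```bash
python3 st.py; python3 - <<'E'
from h import *
np.set_printoptions(precision=4,suppress=True)
b=eyes.snapshot('top');a=eyes.snapshot('side')
cv2.imwrite('pics/t13.png',cv2.resize(b[240:290,250:340],None,fx=8,fy=8,interpolation=cv2.INTER_CUBIC))
cv2.imwrite('pics/s13.png',cv2.resize(a[190:400,220:420],None,fx=2.8,fy=2.8,interpolation=cv2.INTER_CUBIC))
for c in('top','side'):
  for n in('loose_bolt','wing_nut','beech_block'):
    print(c,n,[(atz(c,r['position'],.006)[:2],round(r['p'],2)) for r in finder.place_of(c,n)[:2]])
E
```

```text
19.8 [ 0.698 -1.095  0.098] [-0.088  0.191  0.015] e7 -0.16813681460916996 [0.599 0.201 0.235] q7 -1.559249147894464
d [8.059 6.706 5.658] a [  0.032   0.017 -22.17 ] yaw now -78.22 zaxis [-0.002 -0.002 -1.   ]
top loose_bolt [(array([0.4277, 0.2144]), 0.44)]
top wing_nut [(array([0.7197, 0.2244]), 0.39)]
top beech_block [(array([ 0.5121, -0.4773]), 0.55)]
side loose_bolt [(array([0.4252, 0.2176]), 0.44)]
side wing_nut [(array([0.626 , 0.1821]), 0.65), (array([0.7193, 0.2292]), 0.4)]
side beech_block [(array([ 0.5175, -0.4745]), 0.42)]
```

View pics/t13.png

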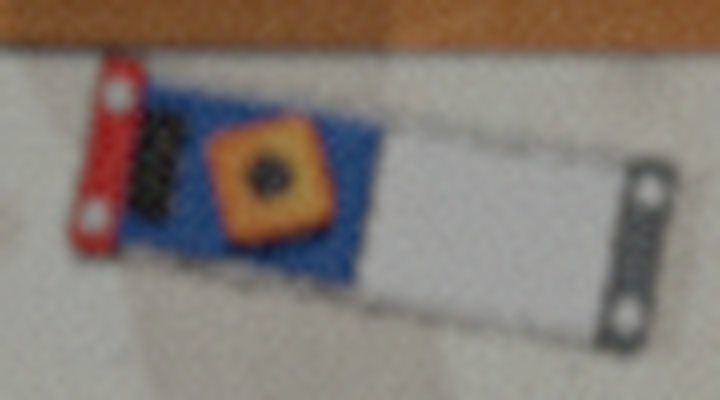

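View pics/s13.png

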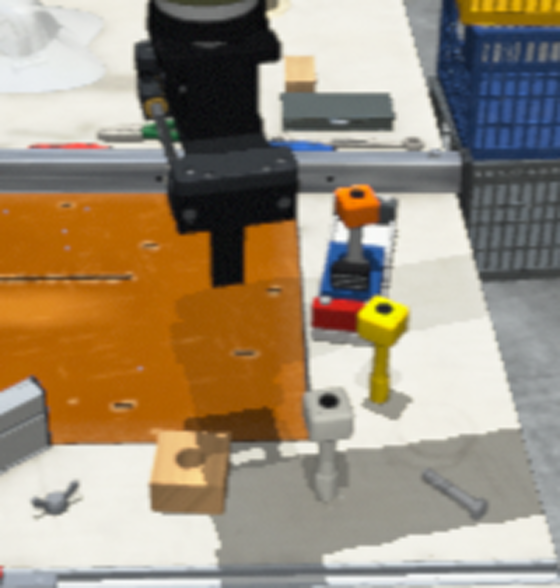

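```bash
python3 -c "
from bench import env
print(env.sign_off())"
```

```text
the job is handed in; nothing more can be done
None
```

I slid the carriage against the red block, seated the orange key in the screw's socket, turned the screw clockwise to its stop in one grasp, and handed the job in at about 20 s. The hand-in gave no verdict.

- **Carriage:** Pushing it by the black grip ended in a hard contact at about 27 N after roughly 75 mm of travel. The last top picture still shows it touching the red block.
- **Seating:** The key slid in on the first try and bottomed with the tool at 94.0 mm, where I expected 94.3 mm, with about 9 N of reaction.
- **Turning:** The torque held near 0.2 N m, then rose to about 0.85 N m, well above the screw's 0.12 N m of friction. The key ended about 131–133° clockwise of where it started, by eye from the pictures, which fits the range to the stop. The pads twisted or slipped a few degrees on the key at the stop. I unwound the gripper about 10° before opening it and the torque stayed clockwise, so the screw should not have turned back.
- **Final look:** The key stands upright and released in the screw, and the gripper is well clear. The bolt, wing nut and beech block were found within about 9 mm of their first fixes, apart from one scattered 30 mm side-view fix on the beech block, so they look undisturbed. The networks scattered: one final side-view "wing nut" hit at (0.626, 0.182) was a false detection at the empty stand.

I did not regrasp the key to torque it against the stop a second time.

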